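# Ready the sweet maker's warming station

### The arm

A 6-joint arm with a two-finger parallel gripper is mounted at the origin on the work surface. World frame = base frame: x ahead of the robot, y to its left, z up, the work surface at z = 0. Lengths are in m, angles in rad, forces in N, time in s.
With the tool pointing down it reaches from about 0.25 to 0.8 m from the base axis. Payload 8.5 kg.
Tool frame: the origin (TCP) lies midway between the tips of the shut fingers; the grasp point (between the pads) lies 19 mm behind it; z points along the fingers, y is the direction in which the jaws open and shut (so a half turn about z gives the same grasp; the last joint's range is limited). The gripper opens to 85 mm and grips with 20 to 120 N. Pads are 22 mm wide; open, the fingers measure 114 mm over their backs; the gripper's body (76 mm by 85 mm) begins 54 mm behind the grasp point. The pads swing forward as they close: fully open they stand 13 mm farther back than shut.
Start: joints at [1.282, 0.238, -0.013, 1.319, 0, 1.571], TCP at [0.15, 0.503, 0.231] pointing down, gripper open.
Joint ranges: [-2.66, 2.66], [-1.03, 1.9], [-1.14, 1.46], [-1.82, 2.27], [-1.45, 1.34], [-3.14, 3.14]. Speed limits (rad/s): [2.22, 2.22, 2.79, 3.14, 3.14, 3.14].

### API

Orientations are given as a 3x3 rotation matrix whose columns are the frame's x, y, z axes.
In Python, from station import r gives the robot as it stands. The module is installed in compiled form; this text tells all that it offers.
- The arm moves only by the shell command python3 -m pendant 'ROWS' [FORCE]. ROWS is JSON, a list of rows, each a list of 3 entries, a list of its own where there are three numbers: the turn, a rotation vector about the tool's x, y, z in units of 5 degrees (1.0 is 5 degrees), then the shift along the tool's x, y, z in units of 25 mm (1.0 is 25 mm), then the gripper's target within -1 to 1 (shut at 1, half-way at 0, fully open at -1). A call has 1 to 8 rows; each row is the pose to reach, as a shift and turn from the pose commanded when the call began, along the tool's axes at that moment; what a row does not reach only later rows make up. A row lasts 1/8 s, in which the tool goes at most 62.5 mm and 10.7 degrees, less where a joint would pass 70% of its speed; a pose out of reach is approached as far as the arm can. A call with a gripper value outside its range is refused whole. The fingers move at their own pace and stop on an object; FORCE is the grip in N (left out, the last holds). Time passes only in rows, so rows that repeat a pose let the fingers close. It gives the time, the measured TCP pose, the force and the opening at its end, in the units of the state.
- r.state(): the state, without advancing time (a new reading comes with each control period).
- r.get_image(name): name is "scene" or "top" or "wrist"; returns (picture, depth): 400x640x3 uint8, red, green, blue; 400x640 float32, m along the optical axis (not along the pixel's ray), 0 where there is no reading.
- r.get_calibration(name): a dict with "intrinsics" (3x3 intrinsics, pixels), "rvec" (rotation vector, rad) and "tvec" (3), from world to camera coordinates, as OpenCV has them. Camera axes: x right, y down, z forward; pixel columns grow to the right and rows downward; lengths in m; the calibration is good to about 2 mm. A picture is of the moment at which its call begins: read the wrist's pose just before it. get_calibration takes no time and is no camera call; for the wrist camera it gives the pose at the moment of the call.
- r.finish_job(): hands the job in, once; it reports no verdict.
The state is a dict: "time": time; "q": joint angles; "joint_velocities": joint speeds; "tau": joint torques, N m; "eef_pos": TCP position; "orientation": TCP orientation; "force": force on the tool from outside, world axes, zero at the start; "moment": the same for the moment, N m; "grip_width": finger opening in m.
Only numpy, scipy, OpenCV 4.12 (cv2) and the standard library are available. Lean on these libraries where they do the work, as an engineer would, in place of code of your own. Each camera call takes 0.05 s, during which the arm holds its last target.

### The job

Get the warming station ready for service: hang every topping cup that is there by its bent lip over the long rim of the steel tank that faces you, so that it hangs inside the tank, and lower the holed upper mould half over the two pins of the mould base until it rests flush. Only when all that is in place, roll the heat wheel forward until its red mark stands at the top, between the yellow pointers. Leave the bottle, bowl and brush where they are.

Things in the scene. Friction and masses are not known exactly. Their poses are not given: they have to be found in the camera images.
- bath: warming tank: open rectangular stainless-steel box fixed to the counter, 150 mm deep (x) by 280 mm long (y) by 105 mm high, walls 6 mm thick, inner floor 6 mm above the counter; turned up to 0.15 rad. Origin at the centre of its underside
- bath_rim (a point): middle of the top edge of the tank's long side facing the robot, midway through its 6 mm wall, 105 mm above the counter. y runs along the rim, x across the tank (inside is +x), z up. The cups hang on this rim, anywhere between the end walls (inner length 268 mm); four fit at 66 mm spacing
- cup0_grip (a point): centre of the red bar handle of cup 0, over its middle, 104 mm above its underside: 12 mm wide (cup x), 50 mm long (cup y), 12 mm high, on thin posts at its ends, 24 mm free beneath it down to the lip's top. Cup z is up. None if this cup is absent
- cup0_lip (a point): hook of cup 0: underside of its bent lip (on the cup's -x side), midway across the 14 mm slot between cup wall and downturned edge; 35.5 mm to cup -x of the cup's middle, 70 mm above its underside, 34 mm below the handle's centre. Lip 44 mm long (y), 4 mm thick; its downturned edge reaches 13 mm below this point. None if absent
- cup0_mid (a point): centre of the box of cup 0, 35 mm above its underside: open steel box 56 mm (x) by 50 mm (y) by 70 mm high, 110 mm with its handle, about 180 g, at first standing on the counter. None if absent
- cup1_grip (a point): centre of the green bar handle of cup 1, over its middle, 104 mm above its underside: 12 mm wide (cup x), 50 mm long (cup y), 12 mm high, on thin posts at its ends, 24 mm free beneath it down to the lip's top. Cup z is up. None if this cup is absent
- cup1_lip (a point): hook of cup 1: underside of its bent lip (on the cup's -x side), midway across the 14 mm slot between cup wall and downturned edge; 35.5 mm to cup -x of the cup's middle, 70 mm above its underside, 34 mm below the handle's centre. Lip 44 mm long (y), 4 mm thick; its downturned edge reaches 13 mm below this point. None if absent
- cup1_mid (a point): centre of the box of cup 1, 35 mm above its underside: open steel box 56 mm (x) by 50 mm (y) by 70 mm high, 110 mm with its handle, about 180 g, at first standing on the counter. None if absent
- cup2_grip (a point): centre of the blue bar handle of cup 2, over its middle, 104 mm above its underside: 12 mm wide (cup x), 50 mm long (cup y), 12 mm high, on thin posts at its ends, 24 mm free beneath it down to the lip's top. Cup z is up. None if this cup is absent
- cup2_lip (a point): hook of cup 2: underside of its bent lip (on the cup's -x side), midway across the 14 mm slot between cup wall and downturned edge; 35.5 mm to cup -x of the cup's middle, 70 mm above its underside, 34 mm below the handle's centre. Lip 44 mm long (y), 4 mm thick; its downturned edge reaches 13 mm below this point. None if absent
- cup2_mid (a point): centre of the box of cup 2, 35 mm above its underside: open steel box 56 mm (x) by 50 mm (y) by 70 mm high, 110 mm with its handle, about 180 g, at first standing on the counter. None if absent
- cup3_grip (a point): centre of the yellow bar handle of cup 3, over its middle, 104 mm above its underside: 12 mm wide (cup x), 50 mm long (cup y), 12 mm high, on thin posts at its ends, 24 mm free beneath it down to the lip's top. Cup z is up. None if this cup is absent
- cup3_lip (a point): hook of cup 3: underside of its bent lip (on the cup's -x side), midway across the 14 mm slot between cup wall and downturned edge; 35.5 mm to cup -x of the cup's middle, 70 mm above its underside, 34 mm below the handle's centre. Lip 44 mm long (y), 4 mm thick; its downturned edge reaches 13 mm below this point. None if absent
- cup3_mid (a point): centre of the box of cup 3, 35 mm above its underside: open steel box 56 mm (x) by 50 mm (y) by 70 mm high, 110 mm with its handle, about 180 g, at first standing on the counter. None if absent
- base_top (a point): centre of the flat top of the heated mould base, 40 mm above the counter: white block fixed to the counter, 130 mm (x) by 140 mm (y), z up, with two upright steel pins 12 mm in diameter and 22 mm tall with tapered tips, 45 mm to either side along y. A wheel pod is at its -y side
- top_grip (a point): centre of the dark wooden bar grip of the upper mould half, 46 mm above the plate's underside, over its middle: 12 mm wide (x), 56 mm long (y), 12 mm high, with 26 mm free between it and the plate
- top_under (a point): centre of the underside of the upper mould half, z up: aluminium plate 100 mm (x) by 120 mm (y) by 14 mm thick, about 350 g, with two 15 mm through holes 45 mm to either side of its centre along y; at first flat on the counter; fits either way round
- wheel_axis (a point): centre of the heat wheel, on its axis (this point's y), 40 mm above the counter, at the top of a black pod beside the mould base, 95 mm from its middle. Knurled grey wheel, radius 29 mm, 30 mm wide; its upper half stands out above the pod; x as the mould base's, away from the robot
- heat_wheel (a joint): turn of the heat wheel, 0 to 2.0 rad; grows as its top rolls away from the robot (base +x). One click (knurl) is 0.21 rad. The red mark stands at the very top, between two yellow pointers, at 1.20; it starts leaning towards the robot. A fingertip pressed on with a few newtons rolls it by friction (0.7 N at the rim); it stays where left
- syrup_bottle (a point): middle of a loose amber syrup bottle, 60 mm wide and 160 mm high, behind the work: a bystander
- dish_mid (a point): middle of a loose white bowl, 110 mm wide and 35 mm high, at the left: a bystander
- brush_grip (a point): handle of a loose brush, 200 mm long, lying at the right: a bystander

How it is judged:
By the outcome, as a careful person would: the job done as asked, in the order asked, and still so for the second after the job is handed in, with the robot touching nothing.
Of cup0, cup1, cup2, cup3 only 3 to 4 are there at a start; the rules pass over those that are not, and their reading is None.
At some moment in a run one of cup0, cup1, cup2, cup3, mould_top may be knocked a few centimetres aside while the robot is not near it.
It also fails if it takes over 210 s, if anything falls off the work surface, if the arm or the gripper's body presses on something with over 40 N, if the wrist force passes 120 N, or if a joint passes its speed limit or range.

## Working session

There is one attempt and no reset: what is moved stays moved. The work goes in short steps, Python scripts to look and compute and a shell command to move; the robot and the scene stay as the last step left them, time stands still between calls to the robot, and variables do not carry over. Pictures are saved under pics/ and viewed, and the job is handed in when it is done.

```bash
mkdir -p pics; ls; cat > h.py <<'E'
import numpy as np, cv2
from station import r
def cal(n):
    c=r.get_calibration(n); R,_=cv2.Rodrigues(np.array(c["rvec"],float)); return np.array(c["intrinsics"]),R,np.array(c["tvec"],float).ravel()
def grab(n,save=None):
    K,R,t=cal(n); im,d=r.get_image(n)
    if save: cv2.imwrite("pics/"+save,cv2.cvtColor(im,cv2.COLOR_RGB2BGR))
    v,u=np.mgrid[0:400,0:640]
    P=np.stack([(u-K[0,2])/K[0,0]*d,(v-K[1,2])/K[1,1]*d,d],-1)
    W=(P-t)@R
    W[d==0]=np.nan
    return im,d,W
def proj(n,X):
    K,R,t=cal(n); p=(np.atleast_2d(X)@R.T+t)@K.T; return p[:,:2]/p[:,2:]
E
python3 - <<'E'
from h import *
for n in ["scene","top","wrist"]:
    im,d,W=grab(n,n+"0.png"); np.savez(n+"0.npz",im=im,W=W)
    K,R,t=cal(n); print(n,K[0,0],-R.T@t,R[2])
s=r.state(); print(s)
E
```

```text
pics
scene 467.6253743365764 [ 1.72077549 -0.16378582  1.17193009] [-0.70779711  0.11219279 -0.69744966]
top 419.1975862142613 [ 0.52792093 -0.01166035  1.59299018] [ 0.03743564  0.00779701 -0.99926862]
wrist 284.8096692333204 [0.08221746 0.52385824 0.37279807] [ 0.26278425 -0.07975475 -0.96155271]
{'time': 0.15, 'q': array([ 1.28199618e+00,  2.38638644e-01, -1.40354865e-02,  1.31920845e+00,
       -1.04583633e-05,  1.57078802e+00]), 'joint_velocities': array([ 0.00023852, -0.0014324 ,  0.00279867,  0.00033382, -0.00011748,
        0.00143025]), 'tau': array([-6.32381525e-04, -5.39075160e+01,  3.46599805e+01,  1.44258657e-02,
       -1.90399913e-05, -1.82881251e-05]), 'eef_pos': array([0.14943574, 0.50295892, 0.23083737]), 'orientation': array([[-9.58588657e-01,  2.84794132e-01, -2.99341706e-04],
       [ 2.84794289e-01,  9.58588088e-01, -1.04424457e-03],
       [-1.04493341e-05, -1.08625181e-03, -9.99999410e-01]]), 'force': array([-0.04444729, -0.61062423, -0.20329685]), 'moment': array([ 0.02001237, -0.02542666,  0.00884392]), 'grip_width': 0.08550734119175993}
```

View pics/scene0.png

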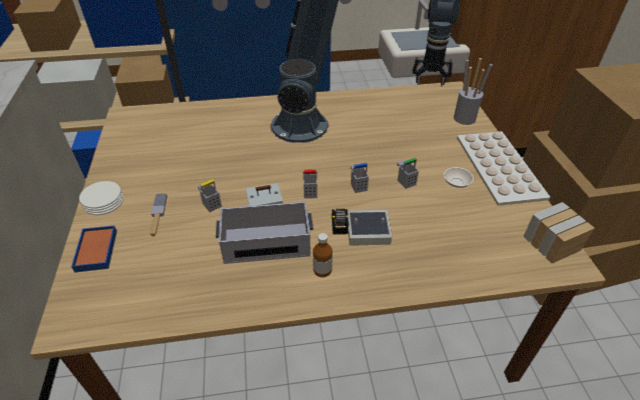

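View pics/top0.png

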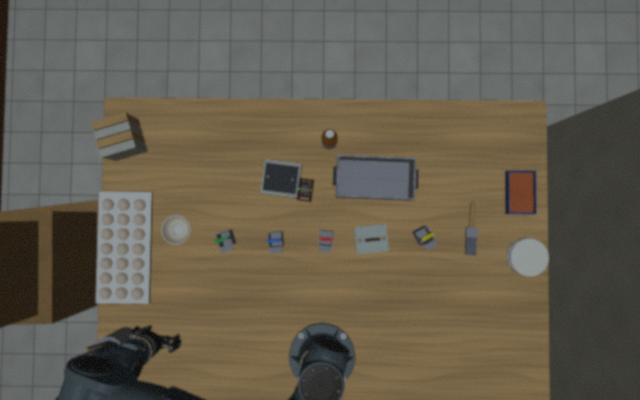

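View pics/wrist0.png

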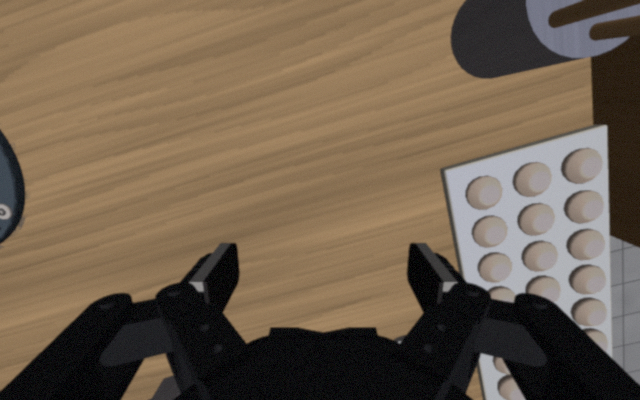

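All four cups are there. Top view (640x400): green (225,240), blue (276,240), red (326,240), plate (372,239), yellow (425,236), tank (376,178), base (282,178) and wheel pod (305,190). Next, coarse measurements.

```bash
python3 - <<'E'
from h import *
D=np.load("top0.npz"); im=D["im"]; W=D["W"]
cv2.imwrite("pics/top0z.png",cv2.resize(cv2.cvtColor(im[140:265,195:455],cv2.COLOR_RGB2BGR),None,fx=3,fy=3,interpolation=cv2.INTER_CUBIC))
hsv=cv2.cvtColor(im,cv2.COLOR_RGB2HSV)
reg=np.zeros((400,640),bool); reg[220:260,200:450]=1
for n,lo,hi in [("red",0,6),("green",45,85),("blue",100,125),("yellow",24,36)]:
    m=(hsv[...,0]>=lo)&(hsv[...,0]<=hi)&(hsv[...,1]>130)&(hsv[...,2]>50)&reg
    v,u=np.nonzero(m); print(n,m.sum(),u.mean(),v.mean(),np.nanmedian(W[m],axis=0))
    # cup blob
    c=np.array([u.mean(),v.mean()])
    z=W[...,2]; uu,vv=np.meshgrid(np.arange(640),np.arange(400))
    b=(z>0.03)&(z<0.14)&(abs(uu-c[0])<14)&(abs(vv-c[1])<16)
    p=W[b][:,:2]; 
    print("  blob",p.mean(0),cv2.minAreaRect((p*1000).astype(np.float32)), np.nanmax(z[b]))
z=W[...,2]
for n,(a,b_,c,d_),zl in [("bath",(150,205,325,425),(.06,.13)),("base",(155,200,255,300),(.025,.05)),("plate",(220,258,350,395),(.008,.03)),("wheel",(170,205,295,318),(.03,.09))]:
    m=np.zeros_like(reg); m[a:b_,c:d_]=1; m&=(z>zl[0])&(z<zl[1]); p=W[m]; print(n,p.mean(0),cv2.minAreaRect((p[:,:2]*1000).astype(np.float32)))
E
```

```text
red 19 325.36842105263156 238.78947368421052 [ 0.44193192 -0.01146437  0.10985526]
  blob [ 0.429155   -0.01305598] ((433.8406677246094, -13.698806762695312), (49.60404586791992, 76.10419464111328), 84.481689453125) 0.11668413460240439
green 25 220.2 239.44 [0.4371683  0.35988337 0.10862044]
  blob [0.427783   0.35113951] ((428.1338195800781, 353.0863342285156), (74.77564239501953, 52.730709075927734), 19.070846557617188) 0.11628960347501685
blue 33 272.7878787878788 240.12121212121212 [0.43606725 0.17264616 0.10826532]
  blob [0.42416111 0.16803917] ((427.0487365722656, 169.70620727539062), (74.99365234375, 50.507747650146484), 6.568986415863037) 0.11666240366709081
yellow 49 427.6530612244898 236.30612244897958 [ 0.45636068 -0.37740639  0.10893956]
  blob [ 0.4475448 -0.3763691] ((448.3643798828125, -376.869140625), (76.48458862304688, 51.164127349853516), 26.786205291748047) 0.11778864767791186
bath [ 0.67239567 -0.20186239  0.0944377 ] ((666.3493041992188, -190.7196502685547), (308.55438232421875, 150.7128448486328), 88.35481262207031)
base [0.66118522 0.15483353 0.03970042] ((659.677978515625, 153.43959045410156), (147.75778198242188, 136.4303436279297), 83.70934295654297)
plate [ 0.44169744 -0.18556528  0.01420339] ((445.88250732421875, -187.93447875976562), (159.56602478027344, 127.34683990478516), 86.00177764892578)
wheel [0.63034687 0.07353274 0.04740635] ((637.2054443359375, 68.92310333251953), (112.76039123535156, 67.41436767578125), 0.8572832942008972)
```

View pics/top0z.png

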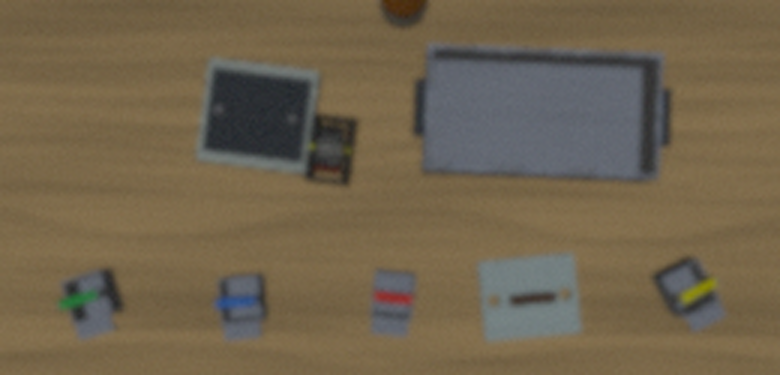

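```bash
cat >> h.py <<'E'
def goto(x,y,z,psi):
    """prints turn and shift (units) from present pose to TCP target, tool down with jaw axis at yaw psi(deg)"""
    s=r.state(); R0=np.array(s["orientation"]); p=np.array(s["eef_pos"])
    c,sn=np.cos(np.radians(psi)),np.sin(np.radians(psi))
    R1=np.array([[-sn,c,0],[c,sn,0],[0,0,-1.]])
    rv,_=cv2.Rodrigues(R0.T@R1); sh=R0.T@(np.array([x,y,z])-p)
    print("turn",np.round(np.degrees(rv.ravel())/5,3),"shift",np.round(sh/.025,3),"psi now",round(np.degrees(np.arctan2(R0[1,1],R0[0,1])),2),"p",np.round(p,4),"F",np.round(s["force"],1),"w",round(s["grip_width"],4),"t",round(s["time"],2))
E
python3 -c "
from h import *
goto(0.5,0.2,0.26,0)"
```

```text
turn [-1.1000e-02  8.0000e-03  1.4691e+01] shift [-16.893  -7.624  -1.158] psi now 73.45 p [0.1494 0.503  0.2308] F [-0.  -0.6 -0.2] w 0.0855 t 0.15
```

```bash
python3 -m pendant '[[[0,0,14.7],[-16.9,-7.62,-1.16],-1],[[0,0,14.7],[-16.9,-7.62,-1.16],-1],[[0,0,14.7],[-16.9,-7.62,-1.16],-1],[[0,0,14.7],[-16.9,-7.62,-1.16],-1],[[0,0,14.7],[-16.9,-7.62,-1.16],-1],[[0,0,14.7],[-16.9,-7.62,-1.16],-1],[[0,0,14.7],[-16.9,-7.62,-1.16],-1],[[0,0,14.7],[-16.9,-7.62,-1.16],-1]]' 40
python3 - <<'E'
from h import *
goto(0.5,0.2,0.26,0)
im,d,W=grab("wrist","w1.png"); np.savez("w1.npz",im=im,W=W)
E
```

```text
time: 1.15
eef_pos: [0.5023, 0.1979, 0.26]
orientation: [[0.006, 1.0, -0.0], [1.0, -0.006, -0.0], [-0.0, -0.0, -1.0]]
force: [-0.3, 0.2, -0.0]
grip_width: 0.0857
turn [-0.     0.006 -0.068] shift [ 0.085 -0.092  0.001] psi now -0.34 p [0.5023 0.1979 0.26  ] F [-0.3  0.2 -0. ] w 0.0857 t 1.15
```

View pics/w1.png

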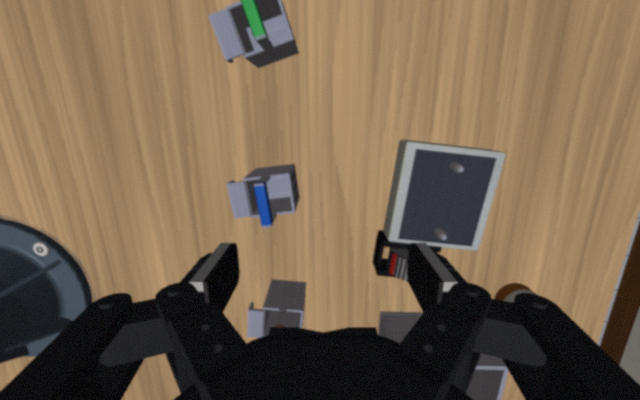

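The view (right = world +x, up = +y) shows green at (253,20), blue at (263,205), the base at (450,195) with pins at (457,168) and (440,233), and the wheel's red mark at (393,263). Every lip points at the robot.

```bash
cat >> h.py <<'E'
HUE={"red":(0,5),"green":(50,80),"blue":(105,125),"yellow":(25,33)}
def handle(im,W,n,zr=(.1,.125),xy=None):
    hsv=cv2.cvtColor(im,cv2.COLOR_RGB2HSV); lo,hi=HUE[n]
    h=hsv[...,0]; m=(h>=lo)&(h<=hi)
    if n=="red": m|=h>=176
    m&=(hsv[...,1]>130)&(hsv[...,2]>60)&(W[...,2]>zr[0])&(W[...,2]<zr[1])
    k,l,st,c=cv2.connectedComponentsWithStats(m.astype(np.uint8))
    if k<2: print(n,"none"); return
    i=1+np.argmax(st[1:,4]); m=l==i
    p=W[m]; zt=np.percentile(p[:,2],60); q=p[p[:,2]>zt-.004]
    rc=cv2.minAreaRect((q[:,:2]*1000).astype(np.float32)); b=cv2.boxPoints(rc)
    e=[b[1]-b[0],b[2]-b[1]]; e=max(e,key=np.linalg.norm); a=np.degrees(np.arctan2(e[1],e[0]))-90
    a=(a+90)%180-90
    c=p[:,:2].mean(0); 
    print(n,"px",m.sum(),st[i,:4],"ctr",np.round(rc[0],1),"mean",np.round(q[:,:2].mean(0)*1000,1),"size",np.round(rc[1],1),"ztop",round(zt*1000,1),"psi(cup x yaw)",round(a,1))
    return np.array(rc[0])/1000,a
def rect(W,box,zr):
    v0,v1,u0,u1=box; p=W[v0:v1,u0:u1].reshape(-1,3); p=p[(p[:,2]>zr[0])&(p[:,2]<zr[1])]
    rc=cv2.minAreaRect((p[:,:2]*1000).astype(np.float32)); print("rect",len(p),rc,np.median(p[:,2])); return p
E
python3 - <<'E'
from h import *
D=np.load("w1.npz"); im=D["im"];W=D["W"]
for n in ["green","blue"]: handle(im,W,n)
rect(W,(135,255,375,510),(.035,.045))
K,R,t=cal("wrist")
for u,v in [(457,168),(440,233),(405,142),(505,152),(478,248),(386,240),(393,263)]:
    print((u,v),W[v-1:v+2,u-1:u+2].reshape(-1,3).mean(0), end=" ")
    # ray with z=.062
    ray=R.T@np.array([(u-K[0,2])/K[0,0],(v-K[1,2])/K[1,1],1]); C=-R.T@t; 
    print([np.round((C+ray*((z-C[2])/ray[2]))[:2]*1000,1) for z in (.04,.062)])
cv2.imwrite("pics/w1b.png",cv2.resize(cv2.cvtColor(im[120:300,340:520],cv2.COLOR_RGB2BGR),None,fx=3.3,fy=3.3,interpolation=cv2.INTER_CUBIC))
E
```

```text
green px 462 [242   0  23  36] ctr [438.8 354.7] mean [439.2 354.2] size [11.4 30.9] ztop 109.4 psi(cup x yaw) 18.4
blue px 454 [254 186  18  39] ctr [436.  174.7] mean [436.5 175.8] size [11.4 44. ] ztop 109.4 psi(cup x yaw) 6.0
rect 9796 ((657.508544921875, 152.00048828125), (158.2794647216797, 136.29246520996094), 83.3872299194336) 0.03957748406160098
(457, 168) [0.66471538 0.20580268 0.06005253] [array([675.8, 201.3]), array([665.3, 205.3])]
(440, 233) [0.65462532 0.11944172 0.0572512 ] [array([664. , 111.1]), array([654.2, 120.6])]
(405, 142) [0.60658755 0.2348507  0.03428403] [array([606.5, 234.4]), array([600.2, 236.5])]
(505, 152) [0.75569334 0.21764903 0.00330579] [array([733.9, 221.5]), array([719.9, 224.4])]
(478, 248) [0.73430092 0.07533724 0.0121314 ] [array([719.5,  88.3]), array([706.3,  99.2])]
(386, 240) [0.58921549 0.10094687 0.03806605] [array([590.4, 100.9]), array([585.2, 111. ])]
(393, 263) [0.59679514 0.07431457 0.05429843] [array([602.4,  65.3]), array([596.4,  77.7])]
```

View pics/w1b.png

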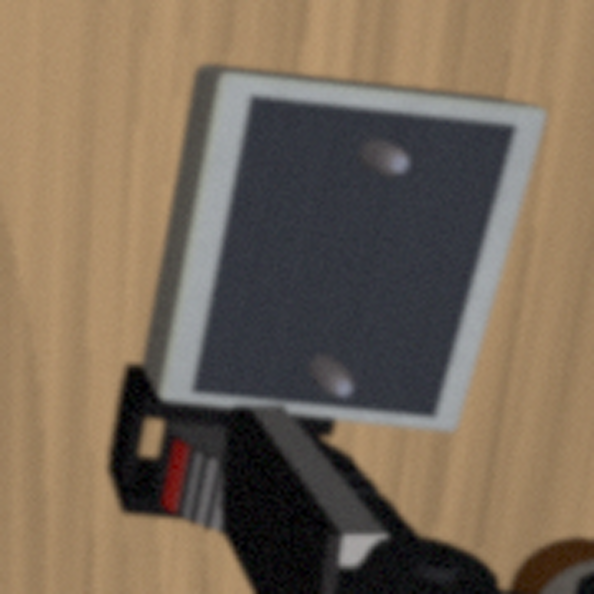

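```bash
python3 -c "
from h import *
goto(0.436,0.174,0.16,6)
goto(0.436,0.174,0.085,6)"
```

```text
turn [ 0.009  0.014 -1.254] shift [-0.926 -2.706  3.996] psi now -0.27 p [0.5037 0.1969 0.2599] F [ 1.4 -1.  -0.7] w 0.0854 t 1.2
turn [ 0.009  0.014 -1.254] shift [-0.923 -2.709  6.996] psi now -0.27 p [0.5037 0.1969 0.2599] F [ 1.4 -1.  -0.7] w 0.0854 t 1.2
```

```bash
python3 -m pendant '[[[0,0,0],[0,0,0],-1],[[0,0,0],[0,0,0],-1],[[0,0,0],[0,0,0],-1]]'; python3 -c "
from h import *
goto(0.436,0.174,0.16,6)
im,d,W=grab('wrist','w2.png'); np.savez('w2.npz',im=im,W=W)
for n in ['green','blue']: handle(im,W,n)
rect(W,(135,255,375,510),(.035,.045))
"
```

```text
time: 1.58
eef_pos: [0.4995, 0.201, 0.2604]
orientation: [[-0.001, 1.0, -0.0], [1.0, 0.001, -0.0], [-0.0, -0.0, -1.0]]
force: [-0.2, 0.0, -0.2]
grip_width: 0.0855
turn [-0.002  0.    -1.192] shift [-1.08  -2.541  4.015] psi now 0.04 p [0.4995 0.201  0.2604] F [-0.2  0.  -0.2] w 0.0855 t 1.57
green px 495 [245   0  24  39] ctr [438.1 356.2] mean [438.3 356.1] size [11.6 32.7] ztop 109.4 psi(cup x yaw) 17.8
blue px 447 [256 187  18  40] ctr [435.5 175.3] mean [436.1 176.4] size [12.1 44.3] ztop 109.5 psi(cup x yaw) 6.0
rect 9616 ((657.8648071289062, 154.03451538085938), (154.21226501464844, 136.36973571777344), 83.27497100830078) 0.0396067826478023
```

```bash
python3 -m pendant '[[[0,0,-1.2],[-1.06,-2.56,3],-1],[[0,0,-1.2],[-1.06,-2.56,4],-1],[[0,0,-1.2],[-1.06,-2.56,4],-1],[[0,0,-1.2],[-1.06,-2.56,5.5],-1],[[0,0,-1.2],[-1.06,-2.56,7.02],-1],[[0,0,-1.2],[-1.06,-2.56,7.02],-1],[[0,0,-1.2],[-1.06,-2.56,7.02],-1]]'; python3 -c "
from h import *
goto(0.4355,0.1745,0.085,6)
im,d,W=grab('wrist','w3.png')
"
```

```text
time: 2.5
eef_pos: [0.4378, 0.1747, 0.0867]
orientation: [[-0.104, 0.995, 0.002], [0.995, 0.104, 0.001], [0.001, 0.002, -1.0]]
force: [-1.1, 0.3, 0.2]
grip_width: 0.0851
turn [ 0.026 -0.006 -0.005] shift [ 0.003 -0.092  0.067] psi now 5.98 p [0.4378 0.1747 0.0867] F [-1.1  0.3  0.2] w 0.0851 t 2.5
```

View pics/w3.png

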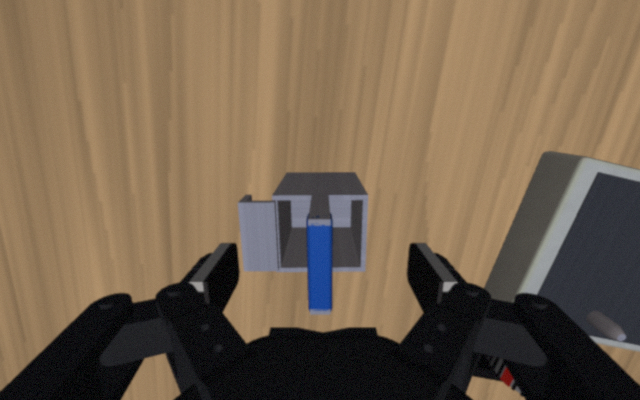

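Blue bar (319,263) sits midway between the fingers. I'll close, then lift.

```bash
python3 -m pendant '[[[0,0,0],[0,0,0],1],[[0,0,0],[0,0,0],1],[[0,0,0],[0,0,0],1],[[0,0,0],[0,0,0],1],[[0,0,0],[0,0,0],1],[[0,0,0],[0,0,0],1]]' 40
python3 -m pendant '[[[0,0,0],[0,0,-1],1],[[0,0,0],[0,0,-3],1],[[0,0,0],[0,0,-5],1],[[0,0,0],[0,0,-7],1],[[0,0,0],[0,0,-7],1],[[0,0,0],[0,0,-7],1]]'
python3 -c "
from h import *
goto(0.48,-0.08,0.26,0)
im,d,W=grab('wrist','w4.png')
"
```

```text
time: 3.3
eef_pos: [0.4363, 0.1738, 0.085]
orientation: [[-0.104, 0.995, 0.0], [0.995, 0.104, 0.0], [-0.0, 0.0, -1.0]]
force: [-0.6, -0.8, 5.4]
grip_width: 0.011
time: 4.05
eef_pos: [0.4358, 0.1737, 0.2588]
orientation: [[-0.104, 0.995, -0.001], [0.995, 0.104, -0.001], [-0.0, -0.001, -1.0]]
force: [-0.7, -0.1, -2.6]
grip_width: 0.0113
turn [-0.013  0.006  1.191] shift [-10.275   0.704  -0.043] psi now 5.96 p [0.4358 0.1737 0.2588] F [-0.7 -0.1 -2.6] w 0.0113 t 4.05
```

View pics/w4.png

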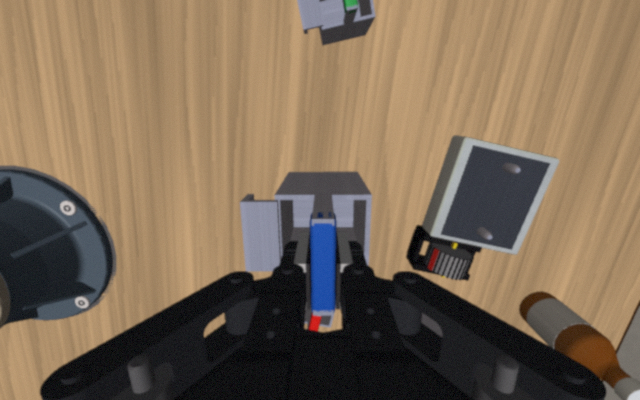

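```bash
python3 -c "
from h import *
goto(0.5,-0.19,0.28,-90)"
```

```text
turn [-1.3000e-02  3.0000e-02  1.9191e+01] shift [-14.732   1.055  -0.858] psi now 5.95 p [0.4355 0.1735 0.2583] F [-0.1  0.2 -3.1] w 0.0112 t 4.1
```

```bash
python3 -m pendant '[[[0,0,19.2],[-14.73,1.05,-0.86],1],[[0,0,19.2],[-14.73,1.05,-0.86],1],[[0,0,19.2],[-14.73,1.05,-0.86],1],[[0,0,19.2],[-14.73,1.05,-0.86],1],[[0,0,19.2],[-14.73,1.05,-0.86],1],[[0,0,19.2],[-14.73,1.05,-0.86],1],[[0,0,19.2],[-14.73,1.05,-0.86],1],[[0,0,19.2],[-14.73,1.05,-0.86],1]]'
python3 -c "
from h import *
goto(0.5,-0.19,0.28,-90)"
```

```text
time: 5.1
eef_pos: [0.4997, -0.1905, 0.279]
orientation: [[0.986, 0.166, -0.004], [0.166, -0.986, 0.001], [-0.003, -0.002, -1.0]]
force: [0.3, 0.9, -2.8]
grip_width: 0.0114
turn [-0.019  0.041  1.908] shift [ 0.014 -0.02  -0.039] psi now -80.46 p [ 0.4997 -0.1905  0.279 ] F [ 0.3  0.9 -2.8] w 0.0114 t 5.1
```

```bash
python3 -m pendant '[[[0,0,0],[0,0,0],1],[[0,0,0],[0,0,0],1]]'
python3 -c "
from h import *
im,d,W=grab('wrist','w5.png'); np.savez('w5.npz',im=im,W=W)
goto(0.5,-0.19,0.28,-90)"
```

```text
time: 5.35
eef_pos: [0.5003, -0.1895, 0.2805]
orientation: [[0.984, 0.178, -0.001], [0.178, -0.984, 0.0], [-0.001, -0.001, -1.0]]
force: [-0.5, 0.7, -1.5]
grip_width: 0.0109
turn [-0.004  0.012  2.046] shift [-0.017  0.021  0.028] psi now -79.77 p [ 0.5003 -0.1894  0.2807] F [ 0.1  0.4 -2.1] w 0.0112 t 5.4
```

View pics/w5.png

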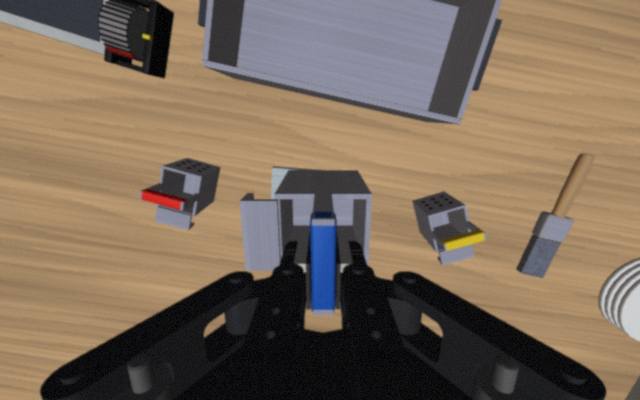

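Near tank rim runs from (205,67) to (462,123). Red handle at (163,197), yellow at (463,239).

```bash
python3 - <<'E'
from h import *
D=np.load("w5.npz"); im=D["im"];W=D["W"]
for n in ["red","yellow"]: handle(im,W,n)
sub=np.zeros((400,640),bool); sub[30:135,195:480]=1
m=sub&(W[...,2]>.100)&(W[...,2]<.112)
v,u=np.nonzero(m); print(m.sum(), u.min(),u.max(),v.min(),v.max())
# near rim: points by column in image: lowest
P=[]
for c in range(212,460,2):
    k=np.nonzero(m[:,c])[0]
    if len(k)==0: continue
    b=k.max(); run=[j for j in k if b-j<9]; P.append(list(W[run,c].mean(0))+[len(run)])
P=np.array(P); print(P[::15].round(4))
a,b=np.polyfit(P[:,1],P[:,0],1); print("x=",a,"*y+",b,"yaw",np.degrees(np.arctan(-a)),"res",np.std(P[:,0]-a*P[:,1]-b))
for (u,v) in [(205,67),(462,123)]: print(W[v-4:v+1,u-2:u+3].reshape(-1,3).round(3)[::4])
# ray method corner at z=.105
E
```

```text
red px 481 [142 189  44  21] ctr [442.5 -11.3] mean [443.5 -10.6] size [46.8 12.6] ztop 109.1 psi(cup x yaw) -6.1
yellow px 270 [446 234  38  16] ctr [ 455.7 -369.3] mean [ 455.6 -369.3] size [10.5 44.9] ztop 109.6 psi(cup x yaw) 28.4
2346 201 479 30 123
[[ 0.5968 -0.0557  0.1043  6.    ]
 [ 0.5957 -0.0866  0.1044  6.    ]
 [ 0.5951 -0.1178  0.1038  7.    ]
 [ 0.594  -0.1495  0.1035  7.    ]
 [ 0.5929 -0.1817  0.1037  7.    ]
 [ 0.5917 -0.2143  0.1036  7.    ]
 [ 0.591  -0.2471  0.104   6.    ]
 [ 0.5898 -0.2804  0.1042  6.    ]
 [ 0.5887 -0.3143  0.104   6.    ]]
x= 0.03032161718388504 *y+ 0.5983985178962217 yaw -1.7367685611386448 res 0.0002515157168874753
[[ 0.597 -0.046  0.104]
 [ 0.597 -0.051  0.106]
 [ 0.596 -0.049  0.104]
 [ 0.595 -0.049  0.105]
 [ 0.594 -0.046  0.1  ]
 [ 0.601 -0.004 -0.002]
 [ 0.594 -0.047  0.096]]
[[ 0.591 -0.322  0.105]
 [ 0.599 -0.376 -0.   ]
 [ 0.597 -0.375  0.   ]
 [ 0.596 -0.375 -0.001]
 [ 0.594 -0.373 -0.   ]
 [ 0.593 -0.373 -0.003]
 [ 0.594 -0.378 -0.001]]
```

```bash
python3 -c "
from h import *
goto(0.6313,-0.0881,0.235,-1.74)"
```

```text
turn [-1.3000e-02  6.0000e-03 -1.5606e+01] shift [ 5.877 -3.056  1.824] psi now -79.77 p [ 0.5003 -0.1894  0.2807] F [ 0.1  0.4 -2.1] w 0.0112 t 5.4
```

```bash
python3 -m pendant '[[[0,0,-15.6],[5.88,-3.06,1.82],1],[[0,0,-15.6],[5.88,-3.06,1.82],1],[[0,0,-15.6],[5.88,-3.06,1.82],1],[[0,0,-15.6],[5.88,-3.06,1.82],1],[[0,0,-15.6],[5.88,-3.06,1.82],1],[[0,0,-15.6],[5.88,-3.06,1.82],1],[[0,0,-15.6],[5.88,-3.06,1.82],1],[[0,0,-15.6],[5.88,-3.06,1.82],1]]'
python3 -m pendant '[[[0,0,0],[0,0,0],1],[[0,0,0],[0,0,0],1]]'
python3 -c "
from h import *
goto(0.6313,-0.0881,0.125,-1.74)
im,d,W=grab('wrist','w6.png'); np.savez('w6.npz',im=im,W=W)"
```

```text
time: 6.4
eef_pos: [0.6319, -0.0884, 0.2355]
orientation: [[0.028, 1.0, -0.0], [1.0, -0.028, -0.0], [-0.0, -0.0, -1.0]]
force: [-0.3, 0.9, -2.8]
grip_width: 0.0114
time: 6.65
eef_pos: [0.6319, -0.0886, 0.2357]
orientation: [[0.035, 0.999, -0.0], [0.999, -0.035, -0.0], [-0.0, -0.0, -1.0]]
force: [0.4, 0.1, -1.5]
grip_width: 0.0111
turn [-0.003  0.001 -0.049] shift [ 0.02  -0.025  4.427] psi now -1.99 p [ 0.6319 -0.0886  0.2357] F [ 0.4  0.1 -1.5] w 0.0111 t 6.65
```

View pics/w6.png

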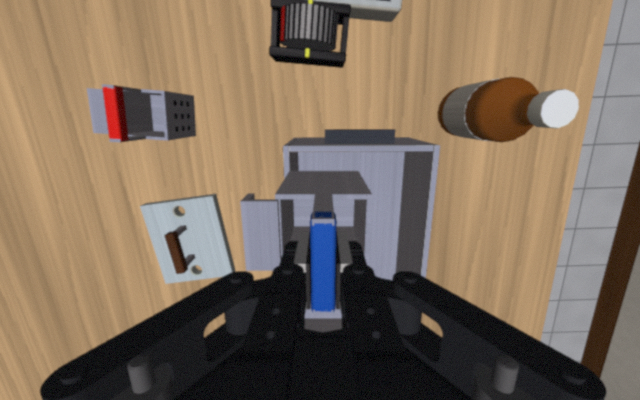

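The lip (260,235) hangs over the rim line (285,150). I'll check the numbers.

```bash
python3 - <<'E'
from h import *
D=np.load("w6.npz"); im=D["im"];W=D["W"]
lip=W[210:260,246:276].reshape(-1,3); print("lip",np.nanmin(lip,0),np.nanmax(lip,0),np.nanmedian(lip,0))
e=W[140:152,300:420].reshape(-1,3); e=e[(e[:,2]>.1)&(e[:,2]<.11)]; print("endwall y",e[:,1].min(),e[:,1].max(),len(e))
e=W[148:170,280:300]; k=(e[...,2]>.1)&(e[...,2]<.11); print("rim",e[k].min(0),e[k].max(0),np.median(e[k],0))
w=W[178:192,285:360].reshape(-1,3); print("cup+y wall",np.nanmedian(w,0))
handle(im,W,"red")
rect(W,(195,285,140,235),(.009,.02))
E
```

```text
lip [ 0.58482775 -0.10052832  0.22196958] [ 0.60506605 -0.06820718  0.22583425] [ 0.5952676  -0.08400256  0.22383683]
endwall y -0.05369040841668163 -0.044742118663291704 816
rim [ 0.5935694  -0.06761904  0.10024792] [ 0.61024007 -0.04692536  0.1061718 ] [ 0.5979924  -0.05438935  0.10413954]
cup+y wall [ 0.63194617 -0.06134434  0.19793147]
red px 949 [103  86  24  55] ctr [442.9 -10.3] mean [444.1 -10.1] size [47.5 13.1] ztop 109.1 psi(cup x yaw) -5.6
rect 5042 ((439.43157958984375, -181.17251586914062), (101.65745544433594, 120.84150695800781), 6.118349075317383) 0.01351144998574556
```

```bash
python3 -m pendant '[[[0,0,0],[0,0,1.5],1],[[0,0,0],[0,0,3],1],[[0,0,0],[0,0,3.8],1],[[0,0,0],[0,0,4.3],1],[[0,0,0],[0,0,4.62],1],[[0,0,0],[0,0,4.62],1],[[0,0,0],[0,0,4.62],1]]'
python3 -c "
from h import *
goto(0.6313,-0.0881,0.12,-1.74)"
```

```text
time: 7.58
eef_pos: [0.6324, -0.0889, 0.121]
orientation: [[0.035, 0.999, 0.001], [0.999, -0.035, -0.0], [-0.0, 0.001, -1.0]]
force: [-0.0, -0.3, -2.1]
grip_width: 0.0112
turn [ 0.012  0.002 -0.05 ] shift [ 0.03  -0.044  0.041] psi now -1.99 p [ 0.6324 -0.0889  0.121 ] F [-0.  -0.3 -2.1] w 0.0112 t 7.58
```

```bash
python3 -m pendant '[[[0,0,0],[0,0,0.06],1],[[0,0,0],[0,0,0.06],1],[[0,0,0],[0,0,0.06],1]]'
python3 -c "
from h import *
goto(0.6313,-0.0881,0.12,-1.74)
im,d,W=grab('wrist','w7.png')"
```

```text
time: 7.95
eef_pos: [0.6328, -0.0889, 0.1199]
orientation: [[0.035, 0.999, 0.002], [0.999, -0.035, -0.0], [-0.0, 0.002, -1.0]]
force: [1.3, 0.4, 5.5]
grip_width: 0.0112
turn [ 0.025  0.003 -0.05 ] shift [ 0.028 -0.061 -0.004] psi now -1.99 p [ 0.6328 -0.0889  0.1199] F [1.3 0.4 5.5] w 0.0112 t 7.95
```

View pics/w7.png

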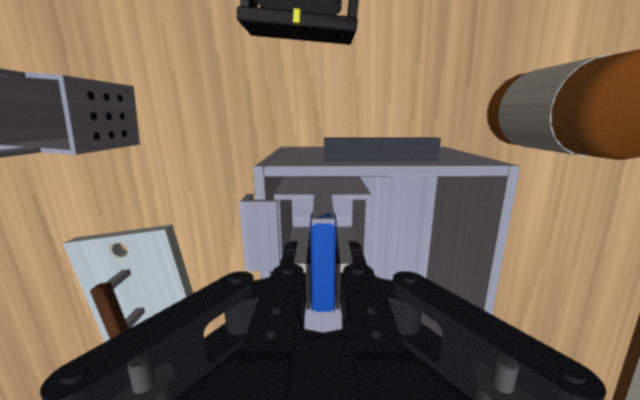

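The lip is over the rim and the force has turned to +5.5 N, so it rests. I'll release and rise.

```bash
python3 -m pendant '[[[0,0,0],[0,0,0],-1],[[0,0,0],[0,0,0],-1],[[0,0,0],[0,0,0],-1],[[0,0,0],[0,0,0],-1],[[0,0,0],[0,0,0],-1]]'
python3 -m pendant '[[[0,0,0],[0,0,-2],-1],[[0,0,0],[0,0,-4],-1],[[0,0,0],[0,0,-5.6],-1],[[0,0,0],[0,0,-5.6],-1],[[0,0,0],[0,0,-5.6],-1]]'
python3 -c "
from h import *
im,d,W=grab('wrist','w8.png'); np.savez('w8.npz',im=im,W=W)
handle(im,W,'blue',(.12,.16)); handle(im,W,'red')
goto(0.4435,-0.01,0.16,-6)"
```

```text
time: 8.62
eef_pos: [0.6319, -0.0889, 0.1187]
orientation: [[0.035, 0.999, -0.0], [0.999, -0.035, -0.0], [-0.0, -0.0, -1.0]]
force: [-0.9, 0.1, 0.3]
grip_width: 0.0855
time: 9.25
eef_pos: [0.6318, -0.0888, 0.2582]
orientation: [[0.035, 0.999, -0.001], [0.999, -0.035, -0.0], [-0.0, -0.001, -1.0]]
force: [0.0, 0.7, -0.3]
grip_width: 0.0853
blue px 552 [320 168  13  46] ctr [634.4 -86.9] mean [634.8 -86.5] size [44.  11.4] ztop 141.8 psi(cup x yaw) -1.4
red px 758 [121  89  21  50] ctr [443.  -10.7] mean [444.  -10.1] size [46.8 12.3] ztop 109.2 psi(cup x yaw) -5.4
turn [-0.021 -0.     0.802] shift [ 2.886 -7.619  3.917] psi now -1.99 p [ 0.6315 -0.0888  0.2576] F [ 0.3  0.3 -0.1] w 0.0852 t 9.3
```

View pics/w8.png

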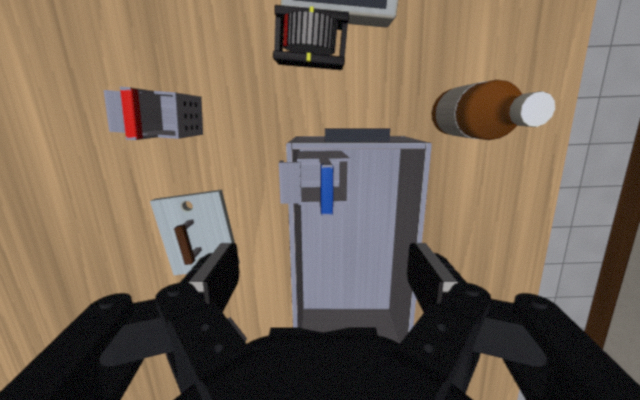

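Blue hangs over the rim at (326,190). Next, red.

```bash
python3 -m pendant '[[[0,0,0.72],[2.87,-7.62,1],-1],[[0,0,0.72],[2.87,-7.62,2],-1],[[0,0,0.72],[2.87,-7.62,3],-1],[[0,0,0.72],[2.87,-7.62,3.9],-1],[[0,0,0.72],[2.87,-7.62,3.9],-1],[[0,0,0.72],[2.87,-7.62,5.4],-1],[[0,0,0.72],[2.87,-7.62,6.9],-1],[[0,0,0.72],[2.87,-7.62,6.9],-1]]'
python3 -m pendant '[[[0,0,0],[0,0,0],-1],[[0,0,0],[0,0,0],-1]]'
python3 -c "
from h import *
im,d,W=grab('wrist','w9.png')
goto(0.4432,-0.0105,0.085,-5.6)"
```

```text
time: 10.3
eef_pos: [0.443, -0.0107, 0.0846]
orientation: [[0.098, 0.995, -0.004], [0.995, -0.098, -0.0], [-0.0, -0.004, -1.0]]
force: [1.1, 0.2, 0.7]
grip_width: 0.0855
time: 10.55
eef_pos: [0.4454, -0.0106, 0.0877]
orientation: [[0.098, 0.995, 0.002], [0.995, -0.098, -0.0], [0.0, 0.002, -1.0]]
force: [-0.2, -1.0, 0.1]
grip_width: 0.0853
turn [ 0.025 -0.001  0.001] shift [-0.004 -0.08   0.103] psi now -5.6 p [ 0.4452 -0.0106  0.0876] F [-1.  -0.1 -0.3] w 0.0856 t 10.6
```

View pics/w9.png

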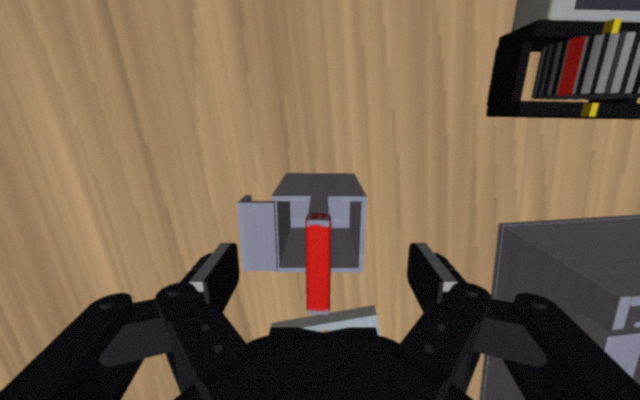

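Red bar (318,265) is centred. I'll settle 0.1 lower, grip and lift.

```bash
python3 -m pendant '[[[0,0,0],[0,0,0.08],-1],[[0,0,0],[0,0,0.08],1],[[0,0,0],[0,0,0.08],1],[[0,0,0],[0,0,0.08],1],[[0,0,0],[0,0,0.08],1],[[0,0,0],[0,0,0.08],1],[[0,0,0],[0,0,0.08],1]]' 40
python3 -m pendant '[[[0,0,0],[0,0,-1],1],[[0,0,0],[0,0,-3],1],[[0,0,0],[0,0,-5],1],[[0,0,0],[0,0,-6],1],[[0,0,0],[0,0,-6],1],[[0,0,0],[0,0,-6],1]]'
python3 -c "
from h import *
y=-.153; x=.0303*y+.5984+.0355
goto(x,y-.001,0.235,-1.74)"
```

```text
time: 11.48
eef_pos: [0.4439, -0.0105, 0.0844]
orientation: [[0.097, 0.995, -0.0], [0.995, -0.097, -0.0], [-0.0, -0.0, -1.0]]
force: [-1.9, 0.9, 2.9]
grip_width: 0.0109
time: 12.22
eef_pos: [0.4436, -0.0105, 0.2331]
orientation: [[0.097, 0.995, -0.002], [0.995, -0.097, -0.0], [-0.0, -0.002, -1.0]]
force: [-0.0, 0.4, -2.1]
grip_width: 0.0114
turn [-0.019  0.002 -0.77 ] shift [-4.99   7.951 -0.09 ] psi now -5.59 p [ 0.4436 -0.0105  0.2331] F [-0.   0.4 -2.1] w 0.0114 t 12.22
```

```bash
python3 -m pendant '[[[0,0,-0.77],[-5,7.95,-1],1],[[0,0,-0.77],[-5,7.95,-1],1],[[0,0,-0.77],[-5,7.95,-1],1],[[0,0,-0.77],[-5,7.95,-1],1],[[0,0,-0.77],[-5,7.95,-0.1],1],[[0,0,-0.77],[-5,7.95,-0.1],1],[[0,0,-0.77],[-5,7.95,-0.1],1]]'
python3 -c "
from h import *
y=-.153; x=.0303*y+.5984+.0355
im,d,W=grab('wrist','w10.png')
lip=W[210:260,246:276].reshape(-1,3); print('lip',np.nanmin(lip,0),np.nanmax(lip,0),np.nanmedian(lip,0), 'want x',x-.0355)
goto(x,y-.001,0.235,-1.74)"
```

```text
time: 13.1
eef_pos: [0.6291, -0.1538, 0.2364]
orientation: [[0.03, 1.0, -0.002], [1.0, -0.03, 0.0], [0.0, -0.002, -1.0]]
force: [-0.2, 0.0, -1.2]
grip_width: 0.0113
lip [ 0.58236375 -0.16533922  0.22396812] [ 0.60235411 -0.13341086  0.22768293] [ 0.59270234 -0.14879041  0.22584714] want x 0.5937641
turn [-0.003  0.     0.006] shift [-0.008 -0.003  0.085] psi now -1.71 p [ 0.6293 -0.1538  0.2371] F [-0.1 -0.7 -1.3] w 0.0114 t 13.15
```

View pics/w10.png

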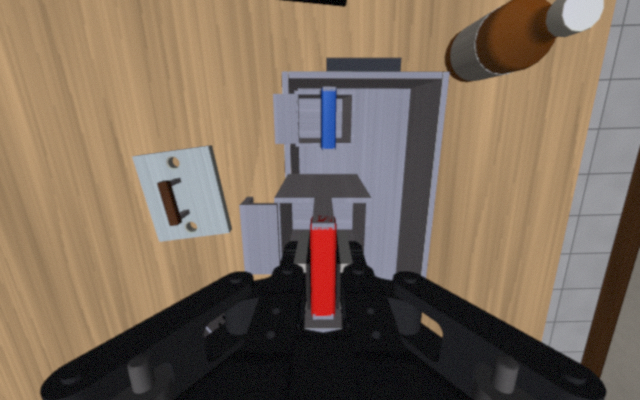

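Aligned; red's lip (260,238) is over the rim and clear of blue (328,118). Lowering.

```bash
python3 -m pendant '[[[0,0,0],[0,0.04,1.5],1],[[0,0,0],[0,0.04,3],1],[[0,0,0],[0,0.04,3.8],1],[[0,0,0],[0,0.04,4.3],1],[[0,0,0],[0,0.04,4.6],1],[[0,0,0],[0,0.04,4.7],1],[[0,0,0],[0,0.04,4.7],1],[[0,0,0],[0,0.04,4.7],1]]'
python3 -c "
from h import *
goto(.63,-.154,0.12,-1.74)
im,d,W=grab('wrist','w11.png')"
```

```text
time: 14.15
eef_pos: [0.6311, -0.1544, 0.12]
orientation: [[0.03, 1.0, 0.001], [1.0, -0.03, -0.0], [-0.0, 0.001, -1.0]]
force: [-0.5, -0.5, -2.1]
grip_width: 0.0115
turn [ 0.011  0.004 -0.   ] shift [ 0.016 -0.043 -0.   ] psi now -1.74 p [ 0.6311 -0.1544  0.12  ] F [-0.5 -0.5 -2.1] w 0.0115 t 14.15
```

View pics/w11.png

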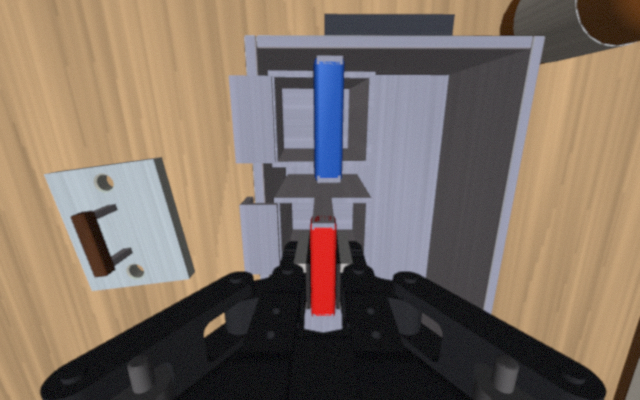

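```bash
python3 -m pendant '[[[0,0,0],[0,0,0.08],1],[[0,0,0],[0,0,0.08],1],[[0,0,0],[0,0,0.08],1]]'
python3 -m pendant '[[[0,0,0],[0,0,0],-1],[[0,0,0],[0,0,0],-1],[[0,0,0],[0,0,0],-1],[[0,0,0],[0,0,0],-1],[[0,0,0],[0,0,0],-1]]'
python3 -m pendant '[[[0,0,0],[0,0,-2],-1],[[0,0,0],[0,0,-4],-1],[[0,0,0],[0,0,-6],-1],[[0,0,0],[0,0,-6],-1],[[0,0,0],[0,0,-6],-1]]'
python3 -c "
from h import *
im,d,W=grab('wrist','w12.png'); np.savez('w12.npz',im=im,W=W)
handle(im,W,'blue',(.12,.16)); handle(im,W,'red',(.12,.16))
rect(W,(120,270,110,240),(.009,.02))
goto(0.5,0.2,0.26,0)"
```

```text
time: 14.58
eef_pos: [0.6315, -0.1545, 0.1186]
orientation: [[0.03, 1.0, 0.002], [1.0, -0.03, -0.001], [-0.001, 0.002, -1.0]]
force: [-0.5, 0.9, 6.6]
grip_width: 0.0112
time: 15.2
eef_pos: [0.6307, -0.1543, 0.1173]
orientation: [[0.03, 1.0, -0.0], [1.0, -0.03, -0.0], [-0.0, -0.0, -1.0]]
force: [-0.5, -0.5, 0.8]
grip_width: 0.0852
time: 15.82
eef_pos: [0.6306, -0.1543, 0.2668]
orientation: [[0.03, 1.0, -0.0], [1.0, -0.03, -0.0], [-0.0, -0.0, -1.0]]
force: [0.0, -0.2, 0.1]
grip_width: 0.0854
blue px 616 [319  93  14  51] ctr [634.7 -86.9] mean [634.6 -86.6] size [43.8 11.6] ztop 141.9 psi(cup x yaw) -1.1
red px 533 [320 168  13  45] ctr [ 633.3 -154.2] mean [ 633.4 -154. ] size [44.4 11.9] ztop 141.5 psi(cup x yaw) -1.8
rect 5036 ((439.3334655761719, -181.1048583984375), (101.39418029785156, 120.1475830078125), 6.046905994415283) 0.013486550199021164
turn [-0.02  -0.003 -0.348] shift [14.003 -5.638  0.256] psi now -1.74 p [ 0.6303 -0.1542  0.2661] F [-0.5  0.8 -0.6] w 0.0852 t 15.88
```

View pics/w12.png

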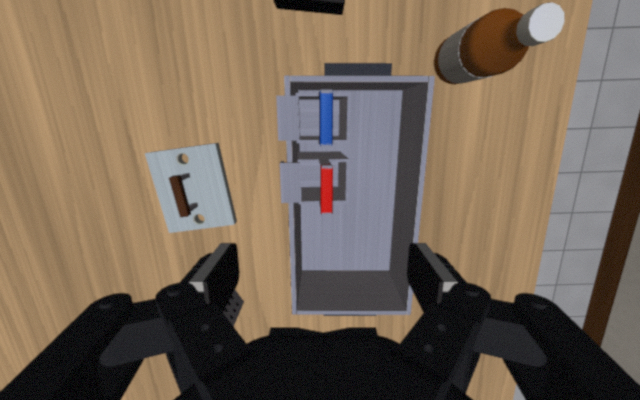

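Both hang at (326,118) and (326,190). Next, yellow.

```bash
python3 -c "
from h import *
goto(0.456,-.40,0.2,28)"
```

```text
turn [-0.019 -0.008 -5.948] shift [-10.04   -6.665   2.652] psi now -1.74 p [ 0.6303 -0.1542  0.2661] F [-0.5  0.8 -0.6] w 0.0852 t 15.88
```

```bash
python3 -m pendant '[[[0,0,-5.95],[-10.04,-6.67,0],-1],[[0,0,-5.95],[-10.04,-6.67,0],-1],[[0,0,-5.95],[-10.04,-6.67,1],-1],[[0,0,-5.95],[-10.04,-6.67,2.65],-1],[[0,0,-5.95],[-10.04,-6.67,2.65],-1],[[0,0,-5.95],[-10.04,-6.67,2.65],-1],[[0,0,-5.95],[-10.04,-6.67,2.65],-1],[[0,0,-5.95],[-10.04,-6.67,2.65],-1]]'
python3 -c "
from h import *
im,d,W=grab('wrist','w13.png'); np.savez('w13.npz',im=im,W=W)
R=handle(im,W,'yellow')
if R: goto(R[0][0],R[0][1],.085,R[1])"
```

```text
time: 16.88
eef_pos: [0.4573, -0.3993, 0.2014]
orientation: [[-0.471, 0.882, 0.0], [0.882, 0.471, -0.0], [-0.0, 0.0, -1.0]]
force: [1.2, 0.6, -0.8]
grip_width: 0.0854
yellow px 663 [331 142  14  54] ctr [ 454.9 -369.5] mean [ 454.4 -368.9] size [10.6 44.7] ztop 109.5 psi(cup x yaw) 28.0
turn [0.004 0.007 0.011] shift [1.1  0.47 4.66] psi now 28.1 p [ 0.4575 -0.3992  0.2015] F [0.3 0.  0.6] w 0.0852 t 16.93
```

View pics/w13.png

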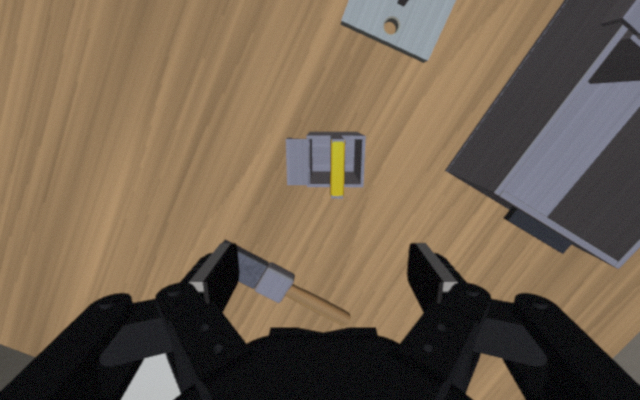

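Yellow bar at (337,168), lip to its left. Descending.

```bash
python3 -m pendant '[[[0,0,0],[1.1,0.5,1],-1],[[0,0,0],[1.1,0.5,1.5],-1],[[0,0,0],[1.1,0.5,3],-1],[[0,0,0],[1.1,0.5,4.66],-1],[[0,0,0],[1.1,0.5,4.7],-1],[[0,0,0],[1.1,0.5,4.7],-1]]'
python3 -c "
from h import *
im,d,W=grab('wrist','w14.png')
goto(.4549,-.3695,0.085,28)"
```

```text
time: 17.68
eef_pos: [0.4555, -0.3704, 0.085]
orientation: [[-0.47, 0.883, 0.001], [0.883, 0.47, -0.001], [-0.002, 0.001, -1.0]]
force: [-0.1, -0.3, 0.1]
grip_width: 0.0856
turn [0.011 0.028 0.007] shift [ 0.057 -0.007  0.018] psi now 28.03 p [ 0.4557 -0.3707  0.0854] F [ 0.1 -0.5  1.3] w 0.0855 t 17.73
```

View pics/w14.png

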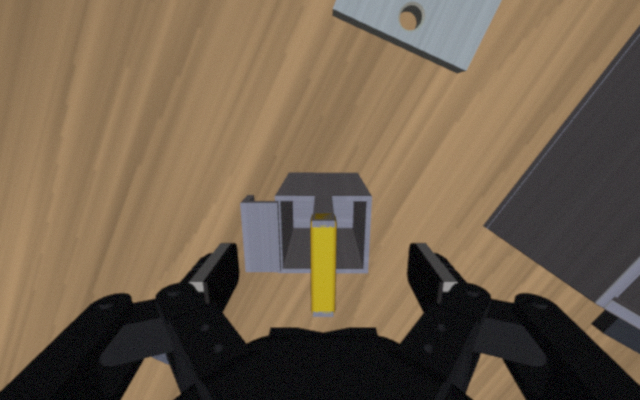

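Bar (323,268) is centred; I'll grip and lift.

```bash
python3 -m pendant '[[[0,0,0],[0,0,0],1],[[0,0,0],[0,0,0],1],[[0,0,0],[0,0,0],1],[[0,0,0],[0,0,0],1],[[0,0,0],[0,0,0],1],[[0,0,0],[0,0,0],1]]' 40
python3 -m pendant '[[[0,0,0],[0,0,-1],1],[[0,0,0],[0,0,-3],1],[[0,0,0],[0,0,-5],1],[[0,0,0],[0,0,-6],1],[[0,0,0],[0,0,-6],1],[[0,0,0],[0,0,-6],1]]'
python3 -c "
from h import *
y=-.285; x=.0303*y+.5984+.0355
goto(x,y-.001,0.235,-1.74)"
```

```text
time: 18.48
eef_pos: [0.4547, -0.37, 0.0838]
orientation: [[-0.47, 0.883, 0.0], [0.883, 0.47, -0.0], [-0.0, 0.0, -1.0]]
force: [1.0, 0.9, 3.6]
grip_width: 0.0114
time: 19.23
eef_pos: [0.454, -0.3696, 0.2319]
orientation: [[-0.47, 0.883, -0.002], [0.883, 0.47, 0.001], [0.002, -0.001, -1.0]]
force: [-0.2, 0.8, -1.9]
grip_width: 0.0113
turn [-0.017 -0.02   5.949] shift [-0.264  7.618 -0.131] psi now 28.0 p [ 0.454  -0.3696  0.2319] F [-0.2  0.8 -1.9] w 0.0113 t 19.23
```

```bash
python3 -m pendant '[[[0,0,5.95],[-0.26,7.62,-0.5],1],[[0,0,5.95],[-0.26,7.62,-0.5],1],[[0,0,5.95],[-0.26,7.62,-0.5],1],[[0,0,5.95],[-0.26,7.62,-0.1],1],[[0,0,5.95],[-0.26,7.62,-0.1],1],[[0,0,5.95],[-0.26,7.62,-0.1],1],[[0,0,5.95],[-0.26,7.62,-0.1],1]]'
python3 -c "
from h import *
y=-.285; x=.0303*y+.5984+.0355
im,d,W=grab('wrist','w15.png')
lip=W[210:260,246:276].reshape(-1,3); print('lip',np.nanmin(lip,0),np.nanmax(lip,0),np.nanmedian(lip,0), 'want x',x-.0355)
w=W[178:192,285:360].reshape(-1,3); print('cup+y wall',np.nanmedian(w,0))
goto(x,y-.001,0.1186,-1.74)"
```

```text
time: 20.1
eef_pos: [0.6248, -0.2872, 0.2366]
orientation: [[0.032, 0.999, 0.0], [0.999, -0.032, -0.0], [-0.0, 0.0, -1.0]]
force: [-0.4, -1.0, -1.6]
grip_width: 0.0111
lip [ 0.57834193 -0.29823028  0.22426381] [ 0.59792552 -0.26647733  0.22799736] [ 0.5884721  -0.28200354  0.22611266] want x 0.5897645
cup+y wall [ 0.62463221 -0.26187494  0.19049141]
turn [ 0.006  0.005 -0.014] shift [0.046 0.008 4.725] psi now -1.81 p [ 0.625  -0.2871  0.2367] F [ 0.1  0.2 -2.2] w 0.0109 t 20.15
```

View pics/w15.png

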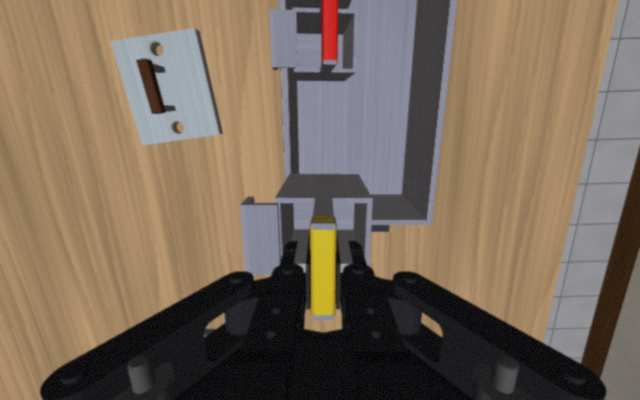

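```bash
python3 - <<'E'
from h import *
im,d,W=grab('wrist')
e=W[195:235,385:440].reshape(-1,3); k=(e[:,2]>.1)&(e[:,2]<.11); print(k.sum(),np.percentile(e[k],[1,10,50,90,99],axis=0))
e=W[80:160,275:300].reshape(-1,3); k=(e[:,2]>.1)&(e[:,2]<.11); print(k.sum(),np.percentile(e[k],[1,50,99],axis=0))
E
```

```text
479 [[ 0.68770537 -0.3278286   0.10026622]
 [ 0.69411828 -0.32662292  0.10218556]
 [ 0.72319101 -0.32233965  0.1040924 ]
 [ 0.73376576 -0.30342863  0.1050048 ]
 [ 0.73513574 -0.29702271  0.10573774]]
542 [[ 0.58808115 -0.25631071  0.10074596]
 [ 0.59183278 -0.21867452  0.10418268]
 [ 0.59527538 -0.18549682  0.10591262]]
```

End wall's inner face is near y=-0.319, so I'll shift 3 mm inward and lower.

```bash
python3 -m pendant '[[[0,0,0],[0.15,0.05,1.5],1],[[0,0,0],[0.15,0.05,3],1],[[0,0,0],[0.15,0.05,3.8],1],[[0,0,0],[0.15,0.05,4.3],1],[[0,0,0],[0.15,0.05,4.6],1],[[0,0,0],[0.15,0.05,4.76],1],[[0,0,0],[0.15,0.05,4.76],1],[[0,0,0],[0.15,0.05,4.76],1]]'
python3 -c "
from h import *
goto(.6253,-.283,0.12,-1.74)
im,d,W=grab('wrist','w16.png')"
```

```text
time: 21.2
eef_pos: [0.6276, -0.2828, 0.1184]
orientation: [[0.03, 1.0, 0.002], [1.0, -0.03, -0.001], [-0.001, 0.002, -1.0]]
force: [-0.7, 1.5, 5.1]
grip_width: 0.0111
turn [ 0.019  0.01  -0.   ] shift [-0.011 -0.093 -0.065] psi now -1.74 p [ 0.6276 -0.2828  0.1184] F [-0.7  1.5  5.1] w 0.0111 t 21.2
```

View pics/w16.png

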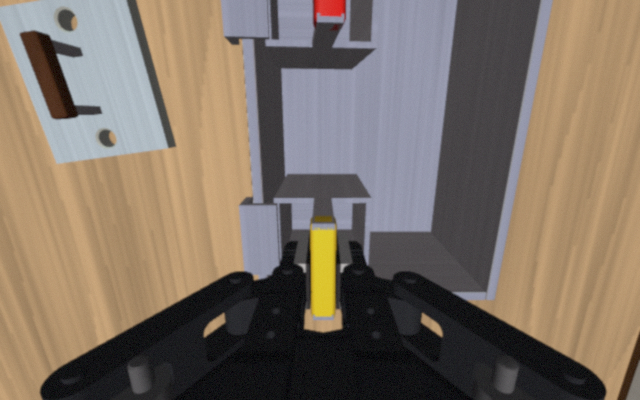

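Resting (+5.1 N) with the lip over the rim (260,235). Release, rise, and look toward green.

```bash
python3 -m pendant '[[[0,0,0],[0,0,0],-1],[[0,0,0],[0,0,0],-1],[[0,0,0],[0,0,0],-1],[[0,0,0],[0,0,0],-1],[[0,0,0],[0,0,0],-1]]'
python3 -m pendant '[[[0,0,0],[0,0,-2],-1],[[0,0,0],[0,0,-4],-1],[[0,0,0],[0,0,-6],-1],[[0,0,0],[0,0,-6],-1],[[0,0,0],[0,0,-6],-1]]'
python3 -c "
from h import *
im,d,W=grab('wrist','w17.png'); np.savez('w17.npz',im=im,W=W)
for n in ['blue','red','yellow']: handle(im,W,n,(.12,.16))
goto(0.445,0.325,0.21,18)"
```

```text
time: 21.88
eef_pos: [0.6272, -0.2825, 0.117]
orientation: [[0.03, 1.0, -0.0], [1.0, -0.03, -0.0], [-0.0, -0.0, -1.0]]
force: [1.1, 0.9, -0.3]
grip_width: 0.0853
time: 22.5
eef_pos: [0.6271, -0.2825, 0.2665]
orientation: [[0.03, 1.0, -0.0], [1.0, -0.03, 0.0], [0.0, -0.0, -1.0]]
force: [-0.1, 0.5, -0.8]
grip_width: 0.0855
blue none
red px 828 [319  13  15  61] ctr [ 633.  -154.1] mean [ 633.1 -153.3] size [45.8 11.9] ztop 141.4 psi(cup x yaw) -1.9
yellow px 445 [326 168  11  44] ctr [ 634.6 -282.6] mean [ 634.4 -281.5] size [43.8  9.8] ztop 139.4 psi(cup x yaw) -1.5
turn [-0.019 -0.011 -3.948] shift [24.061 -8.001  2.258] psi now -1.74 p [ 0.6268 -0.2824  0.2657] F [-0.3  0.1 -0.9] w 0.0853 t 22.55
```

View pics/w17.png

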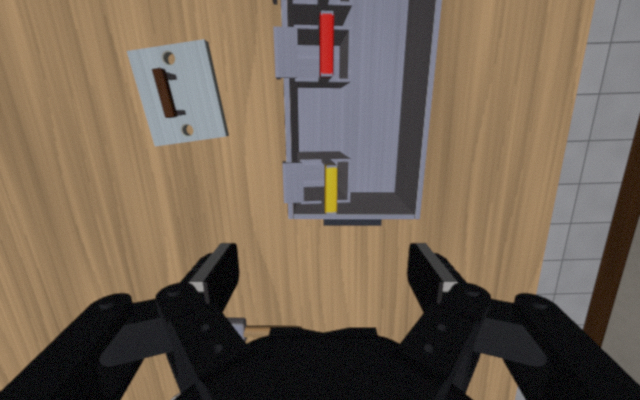

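Yellow hangs at (331,190), tilted a little like the others. To green.

```bash
python3 -m pendant '[[[0,0,-3.95],[24.06,-8,0],-1],[[0,0,-3.95],[24.06,-8,0],-1],[[0,0,-3.95],[24.06,-8,0],-1],[[0,0,-3.95],[24.06,-8,0],-1],[[0,0,-3.95],[24.06,-8,0],-1],[[0,0,-3.95],[24.06,-8,0],-1],[[0,0,-3.95],[24.06,-8,0],-1],[[0,0,-3.95],[24.06,-8,0],-1]]'
python3 -c "
from h import *
goto(0.445,0.325,0.21,18)"
```

```text
time: 23.55
eef_pos: [0.4823, 0.198, 0.2656]
orientation: [[-0.309, 0.951, -0.002], [0.951, 0.309, -0.001], [-0.0, -0.002, -1.0]]
force: [0.4, -0.1, 0.1]
grip_width: 0.0857
turn [-0.026  0.003  0.001] shift [5.293 0.155 2.224] psi now 18.0 p [0.4823 0.198  0.2656] F [ 0.4 -0.1  0.1] w 0.0857 t 23.55
```

```bash
python3 -m pendant '[[[0,0,0],[5.2,0.15,2.2],-1],[[0,0,0],[5.2,0.15,2.2],-1],[[0,0,0],[5.2,0.15,2.2],-1],[[0,0,0],[5.2,0.15,2.2],-1],[[0,0,0],[5.2,0.15,2.2],-1]]'
python3 -c "
from h import *
im,d,W=grab('wrist','w18.png'); np.savez('w18.npz',im=im,W=W)
R=handle(im,W,'green')
if R: goto(R[0][0],R[0][1],.085,R[1])"
```

```text
time: 24.18
eef_pos: [0.4477, 0.3202, 0.2123]
orientation: [[-0.308, 0.951, 0.0], [0.951, 0.308, -0.0], [-0.001, 0.0, -1.0]]
force: [-0.2, 0.0, 1.1]
grip_width: 0.0857
green px 616 [319 123  14  52] ctr [436.3 361.2] mean [436.6 361.4] size [11.2 43.5] ztop 109.5 psi(cup x yaw) 20.3
turn [ 0.006  0.002 -0.468] shift [1.706 0.061 5.1  ] psi now 17.92 p [0.4479 0.3201 0.2125] F [-0.   0.6  0.5] w 0.0855 t 24.23
```

View pics/w18.png

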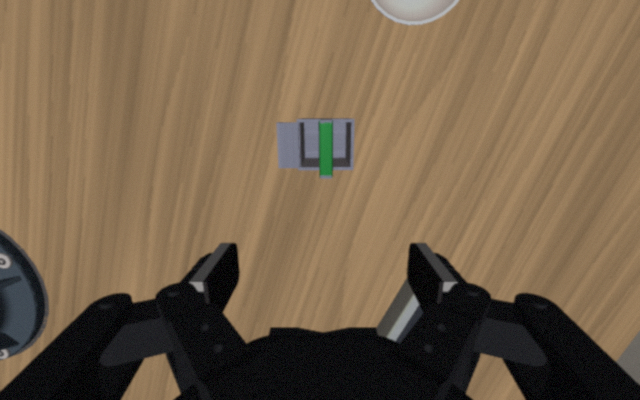

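Green bar at (326,148), yaw 20°. Descending.

```bash
python3 -m pendant '[[[0,0,-0.45],[1.7,0.05,1.5],-1],[[0,0,-0.45],[1.7,0.05,2],-1],[[0,0,-0.45],[1.7,0.05,3.5],-1],[[0,0,-0.45],[1.7,0.05,5.1],-1],[[0,0,-0.45],[1.7,0.05,5.15],-1],[[0,0,-0.45],[1.7,0.05,5.15],-1]]'
python3 -c "
from h import *
im,d,W=grab('wrist','w19.png')
goto(.4363,.3612,0.085,20.3)"
```

```text
time: 24.98
eef_pos: [0.4363, 0.3618, 0.0849]
orientation: [[-0.345, 0.939, 0.001], [0.939, 0.345, 0.001], [0.0, 0.001, -1.0]]
force: [0.5, 0.1, 0.5]
grip_width: 0.0854
turn [ 0.028 -0.008 -0.019] shift [-0.035 -0.025  0.011] psi now 20.2 p [0.4366 0.3622 0.0853] F [ 1.2  0.7 -0.1] w 0.0852 t 25.02
```

View pics/w19.png

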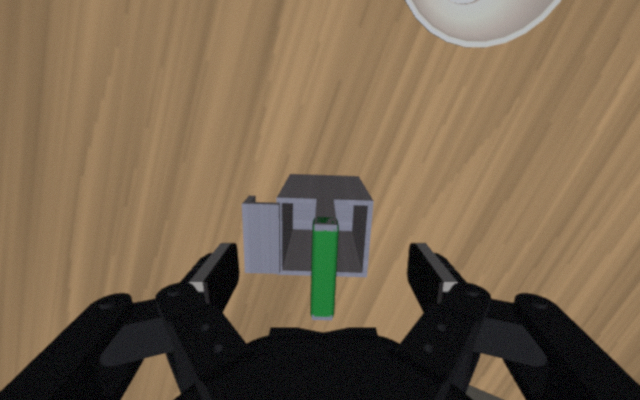

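Bar (324,270) is centred. Grip, lift, and carry to the gap at y ≈ -0.219.

```bash
python3 -m pendant '[[[0,0,0],[0,0,0],1],[[0,0,0],[0,0,0],1],[[0,0,0],[0,0,0],1],[[0,0,0],[0,0,0],1],[[0,0,0],[0,0,0],1],[[0,0,0],[0,0,0],1]]' 40
python3 -m pendant '[[[0,0,0],[0,0,-1],1],[[0,0,0],[0,0,-3],1],[[0,0,0],[0,0,-5],1],[[0,0,0],[0,0,-7.5],1],[[0,0,0],[0,0,-7.5],1],[[0,0,0],[0,0,-7.5],1]]'
python3 -c "
from h import *
y=-.2185; x=.0303*y+.5984+.0355
goto(x,y,0.27,-1.74)"
```

```text
time: 25.78
eef_pos: [0.4354, 0.3622, 0.0834]
orientation: [[-0.346, 0.938, 0.0], [0.938, 0.346, 0.0], [0.0, 0.0, -1.0]]
force: [0.5, 0.3, 1.9]
grip_width: 0.0115
time: 26.52
eef_pos: [0.435, 0.3619, 0.2698]
orientation: [[-0.346, 0.938, -0.001], [0.938, 0.346, -0.001], [-0.0, -0.001, -1.0]]
force: [-0.3, 0.3, -3.1]
grip_width: 0.0115
turn [-0.013  0.008  4.4  ] shift [-2.4441e+01 -8.2300e-01  5.0000e-03] psi now 20.26 p [0.435  0.3619 0.2698] F [-0.3  0.3 -3.1] w 0.0115 t 26.52
```

```bash
python3 -m pendant '[[[0,0,4.4],[-24.4,-0.82,0],1],[[0,0,4.4],[-24.4,-0.82,0],1],[[0,0,4.4],[-24.4,-0.82,0],1],[[0,0,4.4],[-24.4,-0.82,0],1],[[0,0,4.4],[-24.4,-0.82,0],1],[[0,0,4.4],[-24.4,-0.82,0],1],[[0,0,4.4],[-24.4,-0.82,0],1],[[0,0,4.4],[-24.4,-0.82,0],1]]'
python3 -c "
from h import *
y=-.2185; x=.0303*y+.5984+.0355
goto(x,y,0.24,-1.74)"
```

```text
time: 27.52
eef_pos: [0.5921, -0.1144, 0.2684]
orientation: [[0.03, 1.0, -0.004], [1.0, -0.03, 0.001], [0.001, -0.004, -1.0]]
force: [1.3, 0.8, -2.0]
grip_width: 0.0113
turn [-0.042 -0.008 -0.001] shift [-4.119  1.539  1.129] psi now -1.75 p [ 0.5921 -0.1144  0.2684] F [ 1.3  0.8 -2. ] w 0.0113 t 27.52
```

```bash
python3 -m pendant '[[[0,0,0],[-4,1.4,0],1],[[0,0,0],[-4,1.4,0],1],[[0,0,0],[-4,1.4,1.1],1],[[0,0,0],[-4,1.4,1.1],1],[[0,0,0],[-4,1.4,1.1],1]]'
python3 -c "
from h import *
y=-.2185; x=.0303*y+.5984+.0355
im,d,W=grab('wrist','w20.png')
lip=W[210:260,246:276].reshape(-1,3); print('lip',np.nanmin(lip,0),np.nanmax(lip,0),np.nanmedian(lip,0), 'want x',x-.0355)
w=W[178:192,285:360].reshape(-1,3); print('cup+y wall',np.nanmedian(w,0))
goto(x,y,0.1186,-1.74)"
```

```text
time: 28.15
eef_pos: [0.6241, -0.2129, 0.2429]
orientation: [[0.03, 1.0, -0.002], [1.0, -0.03, 0.001], [0.0, -0.002, -1.0]]
force: [-0.2, 0.9, -2.9]
grip_width: 0.0113
lip [ 0.57785035 -0.22410026  0.23129593] [ 0.59757552 -0.19196569  0.23495589] [ 0.58786016 -0.20761178  0.23296193] want x 0.5917794500000001
cup+y wall [ 0.62380182 -0.18790717  0.19578206]
turn [-0.002  0.     0.009] shift [-0.221  0.118  5.004] psi now -1.69 p [ 0.6245 -0.2129  0.2437] F [ 1.1  0.3 -1.8] w 0.0114 t 28.2
```

View pics/w20.png

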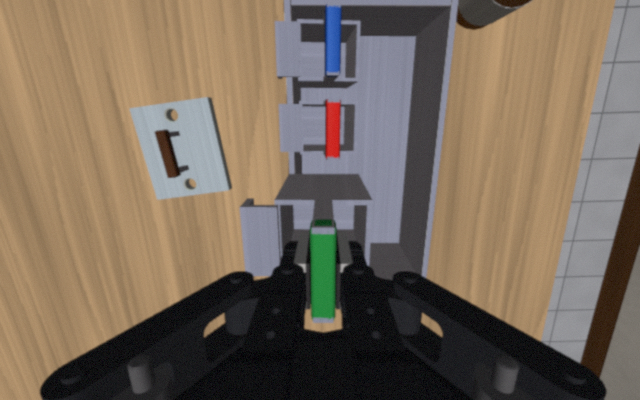

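```bash
python3 -m pendant '[[[0,0,0],[-0.22,0.14,0.3],1],[[0,0,0],[-0.22,0.14,1.8],1],[[0,0,0],[-0.22,0.14,3],1],[[0,0,0],[-0.22,0.14,4],1],[[0,0,0],[-0.22,0.14,4.6],1],[[0,0,0],[-0.22,0.14,4.9],1],[[0,0,0],[-0.22,0.14,5.05],1],[[0,0,0],[-0.22,0.14,5.05],1]]'
python3 -m pendant '[[[0,0,0],[0,0,0],1]]'
python3 -c "
from h import *
goto(.6273,-.2185,0.12,-1.74)
im,d,W=grab('wrist','w21.png')"
```

```text
time: 29.2
eef_pos: [0.6283, -0.2192, 0.1184]
orientation: [[0.03, 1.0, 0.002], [1.0, -0.03, -0.001], [-0.001, 0.002, -1.0]]
force: [-1.1, 2.3, 2.0]
grip_width: 0.0109
time: 29.32
eef_pos: [0.6284, -0.2192, 0.1183]
orientation: [[0.03, 1.0, 0.002], [1.0, -0.03, -0.0], [-0.0, 0.002, -1.0]]
force: [-0.2, 1.3, 4.4]
grip_width: 0.0116
turn [0.02  0.005 0.001] shift [ 0.027 -0.046 -0.07 ] psi now -1.74 p [ 0.6284 -0.2192  0.1183] F [-0.2  1.3  4.4] w 0.0116 t 29.32
```

View pics/w21.png

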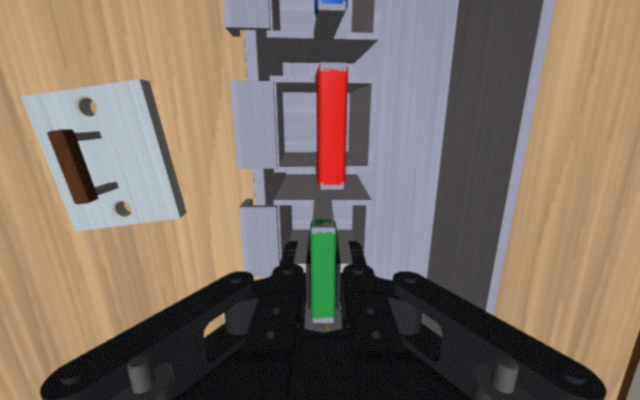

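Green rests on the rim (+4.4 N). Release, rise, look.

```bash
python3 -m pendant '[[[0,0,0],[0,0,0],-1],[[0,0,0],[0,0,0],-1],[[0,0,0],[0,0,0],-1],[[0,0,0],[0,0,0],-1],[[0,0,0],[0,0,0],-1]]'
python3 -m pendant '[[[0,0,0],[0,0,-2],-1],[[0,0,0],[0,0,-4],-1],[[0,0,0],[0,0,-6],-1],[[0,0,0],[2,-4,-6],-1],[[0,0,0],[-2,-6,-6],-1],[[0,0,0],[-2,-6,-6],-1],[[0,0,0],[-2,-6,-6],-1],[[0,0,0],[-2,-6,-6],-1]]'
python3 -c "
from h import *
im,d,W=grab('wrist','w22.png'); np.savez('w22.npz',im=im,W=W)
for n in ['blue','red','green','yellow']: handle(im,W,n,(.1,.16))
goto(0.439,-.181,0.19,6.1)"
```

```text
time: 30.0
eef_pos: [0.6279, -0.2192, 0.117]
orientation: [[0.03, 1.0, -0.0], [1.0, -0.03, -0.0], [-0.0, -0.0, -1.0]]
force: [0.4, 0.1, 0.3]
grip_width: 0.0855
time: 31.0
eef_pos: [0.4765, -0.2648, 0.2674]
orientation: [[0.031, 1.0, 0.001], [1.0, -0.031, -0.0], [-0.0, 0.001, -1.0]]
force: [0.6, 0.9, 0.6]
grip_width: 0.0853
blue px 21 [499   0   6   5] ctr [ 628.3 -109.1] mean [ 628.  -108.9] size [4.  1.6] ztop 140.2 psi(cup x yaw) -10.5
red px 1080 [484  31  28  61] ctr [ 632.4 -154.4] mean [ 631.6 -153.6] size [47.9 13. ] ztop 141.0 psi(cup x yaw) -1.2
green px 610 [478 113  20  51] ctr [ 630.5 -219.9] mean [ 630.  -219.5] size [45.6 12. ] ztop 141.3 psi(cup x yaw) -2.0
yellow px 329 [476 182  14  42] ctr [ 634.6 -283. ] mean [ 634.4 -282.2] size [43.  10.1] ztop 139.2 psi(cup x yaw) -1.5
turn [ 6.000e-03  1.000e-03 -1.568e+00] shift [ 3.29  -1.621  3.086] psi now -1.74 p [ 0.477  -0.2644  0.2672] F [-0.7 -1.3  0.4] w 0.0853 t 31.05
```

View pics/w22.png

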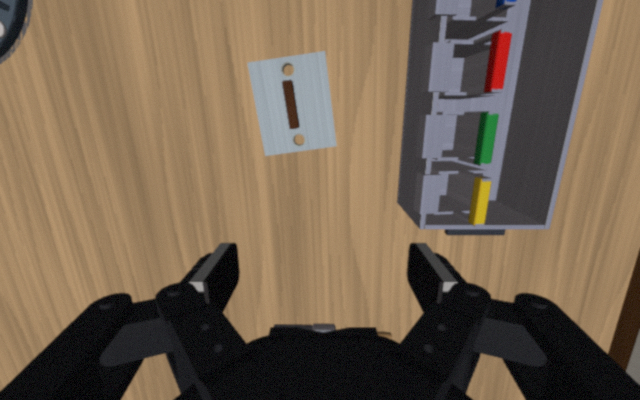

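All four lips hang on the rim. The plate is at (293,103), its grip at (290,104). Measuring it now.

```bash
python3 - <<'E'
from h import *
D=np.load("w22.npz"); im=D["im"];W=D["W"]
p=rect(W,(40,165,240,345),(.009,.02)); q=rect(W,(70,140,270,310),(.046,.058)); print(q.mean(0))
# gap in W: hole pixels (counter seen) inside plate: z<.006
m=np.zeros((400,640),bool); m[60:78,280:297]=1
for sl in [(slice(60,80),slice(278,300)),(slice(130,150),slice(288,310))]:
    w=W[sl]; k=w[...,2]<.009; print(k.sum(),np.nanmean(w[k],0))
    g=cv2.cvtColor(im[sl],cv2.COLOR_RGB2HSV); k=(g[...,0]<25)&(g[...,1]>60); vv,uu=np.nonzero(k); 
    u=uu.mean()+sl[1].start; v=vv.mean()+sl[0].start
    K,R,t=cal("wrist"); ray=R.T@np.array([(u-K[0,2])/K[0,0],(v-K[1,2])/K[1,1],1]); C=-R.T@t
    print(k.sum(),u,v,(C+ray*((.007-C[2])/ray[2]))*1000)
goto(0.4393,-.181,0.12,6.1)
E
```

```text
rect 6473 ((439.0934753417969, -180.83999633789062), (100.24113464355469, 120.22398376464844), 5.999087333679199) 0.013320619000854121
rect 495 ((439.33941650390625, -180.826171875), (11.982751846313477, 55.82632827758789), 6.103399753570557) 0.05105030635829164
[ 0.43952898 -0.18030525  0.05100455]
110 [ 4.33354176e-01 -1.34775595e-01  4.63136654e-05]
83 287.73493975903614 69.6144578313253 [ 434.62657479 -135.76608032    7.        ]
88 [ 4.42964875e-01 -2.26536274e-01 -3.17616681e-04]
74 298.8918918918919 139.35135135135135 [ 444.50465316 -225.41079844    7.        ]
turn [ 6.000e-03  1.000e-03 -1.568e+00] shift [ 3.29  -1.61   5.886] psi now -1.74 p [ 0.477  -0.2644  0.2672] F [-0.7 -1.3  0.4] w 0.0853 t 31.05
```

```bash
python3 -m pendant '[[[0,0,-1.56],[3.29,-1.58,3],-1],[[0,0,-1.56],[3.29,-1.58,5],-1],[[0,0,-1.56],[3.29,-1.58,6],-1],[[0,0,-1.56],[3.29,-1.58,7.5],-1],[[0,0,-1.56],[3.29,-1.58,9],-1],[[0,0,-1.56],[3.29,-1.58,9.5],-1],[[0,0,-1.56],[3.29,-1.58,9.5],-1],[[0,0,-1.56],[3.29,-1.58,9.5],-1]]'
python3 -c "
from h import *
im,d,W=grab('wrist','w23.png')
goto(.4393,-.1808,0.028,6.05)"
```

```text
time: 32.05
eef_pos: [0.4406, -0.1814, 0.0307]
orientation: [[-0.106, 0.994, 0.002], [0.994, 0.106, -0.001], [-0.001, 0.002, -1.0]]
force: [-0.1, 0.2, 0.4]
grip_width: 0.0857
turn [0.022 0.013 0.004] shift [ 0.034 -0.047  0.113] psi now 6.07 p [ 0.4406 -0.1815  0.0308] F [-0.6 -0.1  0.1] w 0.0851 t 32.1
```

View pics/w23.png

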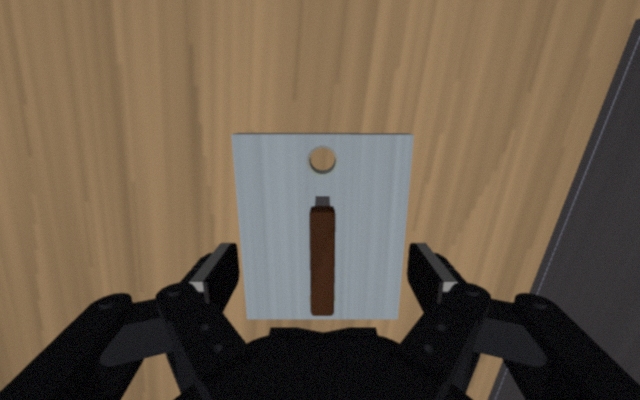

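Bar (322,262) is centred. Grip harder (70 N) and lift.

```bash
python3 -m pendant '[[[0,0,0],[0,-0.02,0.09],-1],[[0,0,0],[0,-0.02,0.09],1],[[0,0,0],[0,-0.02,0.09],1],[[0,0,0],[0,-0.02,0.09],1],[[0,0,0],[0,-0.02,0.09],1],[[0,0,0],[0,-0.02,0.09],1],[[0,0,0],[0,-0.02,0.09],1]]' 70
python3 -m pendant '[[[0,0,0],[0,0,-1],1],[[0,0,0],[0,0,-3],1],[[0,0,0],[0,0,-5],1],[[0,0,0],[0,0,-6],1],[[0,0,0],[0,0,-6],1],[[0,0,0],[0,0,-6],1]]'
python3 -c "
from h import *
im,d,W=grab('wrist','w24.png')
p=W[160:300,250:300].reshape(-1,3); p=p[p[:,2]>.1]; c=np.nanmedian(p,0); A=np.c_[p[:,:2]-c[:2],np.ones(len(p))]; s=np.linalg.lstsq(A,p[:,2],rcond=None)[0]; print('plate plane',c,s)
goto(.55,.07,0.20,-6)"
```

```text
time: 32.98
eef_pos: [0.4392, -0.1813, 0.0276]
orientation: [[-0.106, 0.994, 0.001], [0.994, 0.106, -0.0], [-0.0, 0.001, -1.0]]
force: [0.7, 0.4, 5.3]
grip_width: 0.0104
time: 33.72
eef_pos: [0.4381, -0.1809, 0.1758]
orientation: [[-0.106, 0.994, -0.002], [0.994, 0.106, 0.001], [0.001, -0.002, -1.0]]
force: [-0.9, 0.5, -3.5]
grip_width: 0.0105
plate plane [ 0.41109428 -0.16943178  0.16188434] [ 1.85435742 -0.13099791  0.1786193 ]
turn [-0.032 -0.012  2.412] shift [ 9.505  5.514 -0.98 ] psi now 6.06 p [ 0.4379 -0.1808  0.1756] F [ 0.1 -0.6 -2.8] w 0.0106 t 33.77
```

View pics/w24.png

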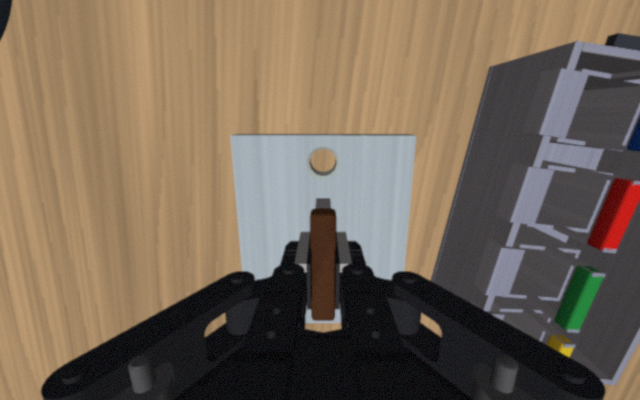

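The plate is held level. I'll move to a spot where the base is in full view.

```bash
python3 -c "
from h import *
goto(.54,.09,0.23,-6)"
```

```text
turn [-0.032 -0.012  2.412] shift [10.344  5.197 -2.178] psi now 6.06 p [ 0.4379 -0.1808  0.1756] F [ 0.1 -0.6 -2.8] w 0.0106 t 33.77
```

```bash
python3 -m pendant '[[[0,0,2.41],[2,1,-2.18],1],[[0,0,2.41],[10.34,5.2,-2.18],1],[[0,0,2.41],[10.34,5.2,-2.18],1],[[0,0,2.41],[10.34,5.2,-2.18],1],[[0,0,2.41],[10.34,5.2,-2.18],1],[[0,0,2.41],[10.34,5.2,-2.18],1],[[0,0,2.41],[10.34,5.2,-2.18],1],[[0,0,2.41],[10.34,5.2,-2.18],1]]'
python3 -m pendant '[[[0,0,0],[0,0,0],1],[[0,0,0],[0,0,0],1],[[0,0,0],[0,0,0],1]]'
python3 -c "
from h import *
im,d,W=grab('wrist','w25.png'); K,R,t=cal('wrist'); np.savez('w25.npz',im=im,W=W,K=K,R=R,t=t)
cv2.imwrite('pics/w25z.png',cv2.resize(cv2.cvtColor(im[20:220,380:580],cv2.COLOR_RGB2BGR),None,fx=3,fy=3,interpolation=cv2.INTER_CUBIC))
goto(.54,.09,0.23,-6)"
```

```text
time: 34.78
eef_pos: [0.5403, 0.0884, 0.2311]
orientation: [[0.106, 0.994, -0.001], [0.994, -0.106, -0.001], [-0.001, -0.001, -1.0]]
force: [0.3, -0.1, -3.3]
grip_width: 0.0106
time: 35.15
eef_pos: [0.5409, 0.0892, 0.232]
orientation: [[0.105, 0.994, 0.0], [0.994, -0.105, -0.0], [-0.0, 0.0, -1.0]]
force: [-0.3, -0.2, -2.8]
grip_width: 0.0108
turn [ 0.002  0.    -0.004] shift [ 0.025 -0.04   0.078] psi now -6.02 p [0.5409 0.0893 0.2319] F [ 0.2 -0.4 -2.6] w 0.0107 t 35.2
```

View pics/w25.png

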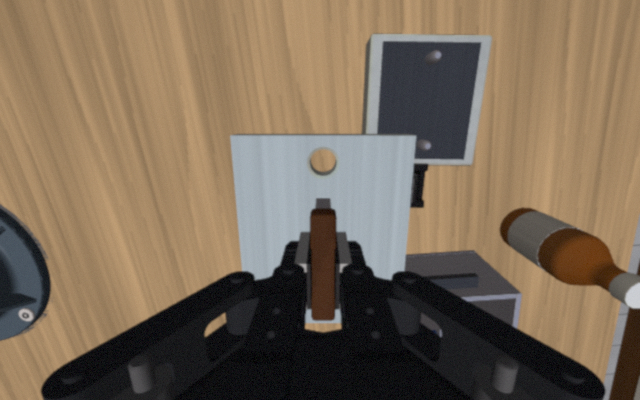

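View pics/w25z.png

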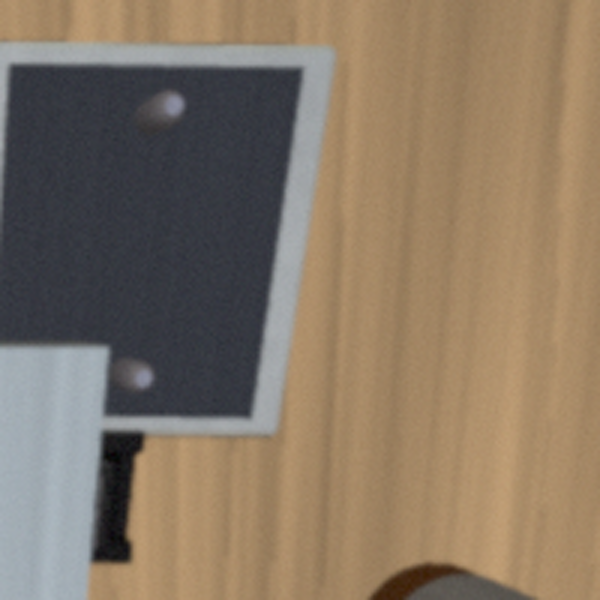

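```bash
python3 - <<'E'
from h import *
D=np.load("w25.npz"); im=D["im"];W=D["W"];K=D["K"];R=D["R"];t=D["t"]; C=-R.T@t
def ray(u,v,z):
    d=R.T@np.array([(u-K[0,2])/K[0,0],(v-K[1,2])/K[1,1],1]); return (C+d*((z-C[2])/d[2]))*1000
pins=np.array([ray(438,54.7,.062),ray(429,146,.062)]); print(pins, np.linalg.norm(pins[0]-pins[1]), pins.mean(0), "psi",np.degrees(np.arctan2(pins[0,1]-pins[1,1],pins[0,0]-pins[1,0]))-90)
# depth points near pins z>.052
for (u,v) in [(438,55),(429,146)]:
    w=W[v-8:v+9,u-8:u+9].reshape(-1,3); k=w[:,2]>.056; print(k.sum(),w[k].mean(0)*1000,w[k][:,2].max())
# base outer edges right part: fit top face
m=np.zeros((400,640),bool); m[28:175,360:500]=1; z=W[...,2]
m&=(z>.036)&(z<.044); p=W[m]*1000; print(len(p))
rc=cv2.minAreaRect(p[:,:2].astype(np.float32)); print(rc)
# edge-by-edge: right edge per-row max, top edge per-col
ys=[];E=[]
for v in range(45,155,3):
    u=np.nonzero(m[v])[0]
    if len(u): E.append(W[v,u.max()]*1000)
E=np.array(E); a,b=np.polyfit(E[:,1],E[:,0],1); print("far edge x at y=153:",a*153+b,"yaw",np.degrees(np.arctan(-a)))
T=np.array([W[np.nonzero(m[:,u])[0].min(),u]*1000 for u in range(380,482,3)]); a2,b2=np.polyfit(T[:,0],T[:,1],1); print("+y edge y at x=660:",a2*660+b2,"yaw",np.degrees(np.arctan(a2)))
B=np.array([W[np.nonzero(m[:,u])[0].max(),u]*1000 for u in range(420,470,3)]); a3,b3=np.polyfit(B[:,0],B[:,1],1); print("-y edge y at x=660:",a3*660+b3,"yaw",np.degrees(np.arctan(a3)))
L=[]
for v in range(45,125,3):
    u=np.nonzero(m[v])[0]; L.append(W[v,u.min()]*1000)
L=np.array(L); a,b=np.polyfit(L[:,1],L[:,0],1); print("near edge x at y=153:",a*153+b,"yaw",np.degrees(np.arctan(-a)))
# hole
s=r.state(); p=np.array(s["eef_pos"])*1000; Ro=np.array(s["orientation"])
g=im[145:176,306:340].astype(float); hs=cv2.cvtColor(im[145:176,306:340],cv2.COLOR_RGB2HSV); k=(hs[...,0]<25)&(hs[...,1]>50); v,u=np.nonzero(k); print("hole px",u.mean()+306,v.mean()+145,k.sum())
pl=W[140:155,240:300].reshape(-1,3); zt=np.nanmedian(pl[:,2]); print("plate top z",zt,"tcp z",p[2])
h=ray(322.5,160,zt-.004); print("hole",h,"in tool",Ro.T@(h-p))
# plate edges at W: +y edge, left,right
q=W[130:270,225:425].reshape(-1,3); q=q[abs(q[:,2]-zt)<.004]*1000; tq=(q-p)@Ro; print("plate tool extents",np.percentile(tq,[.3,99.7],axis=0))
E
```

```text
[[667.94024499 205.06634026  62.        ]
 [658.91872808 115.44939883  62.        ]] 90.06988374944527 [663.42948654 160.25786954  62.        ] psi -5.74845908606278
98 [666.42871025 204.78097288  59.32207855] 0.06307875037551691
78 [656.20519687 116.28447546  59.4053213 ] 0.062354786387149884
13249
((661.5219116210938, 155.50125122070312), (149.86331176757812, 129.4007110595703), 83.45642852783203)
far edge x at y=153: 725.0436020439304 yaw -6.8099981896294715
+y edge y at x=660: 229.85306563769677 yaw -6.739442312417973
-y edge y at x=660: 87.4038473289418 yaw 0.5558477592892851
near edge x at y=153: 596.8230075169099 yaw -6.649749358242289
hole px 322.82173913043476 160.34565217391304 460
plate top z 0.21771511663971765 tcp z 231.93811056167843
hole [545.10103318 135.25401805 213.71511664] in tool [46.17693115 -0.67897163 18.22180191]
plate tool extents [[-20.31767318 -50.35279558  12.51375685]
 [ 60.1662763   49.1609231   16.11510006]]
```

```bash
python3 -c "
from h import *
goto(.6625,.1594,0.105,-6.6)"
```

```text
turn [0.002 0.    0.116] shift [3.3   4.541 5.078] psi now -6.02 p [0.5409 0.0893 0.2319] F [ 0.2 -0.4 -2.6] w 0.0107 t 35.2
```

```bash
python3 -m pendant '[[[0,0,0.12],[1.65,2.2,0.5],1],[[0,0,0.12],[3.3,4.54,2],1],[[0,0,0.12],[3.3,4.54,3],1],[[0,0,0.12],[3.3,4.54,4.2],1],[[0,0,0.12],[3.3,4.54,5],1],[[0,0,0.12],[3.3,4.54,5],1],[[0,0,0.12],[3.3,4.54,5],1],[[0,0,0.12],[3.3,4.54,5],1]]'
python3 -c "
from h import *
im,d,W=grab('wrist','w26.png'); K,R,t=cal('wrist'); np.savez('w26.npz',im=im,W=W,K=K,R=R,t=t)
cv2.imwrite('pics/w26z.png',cv2.resize(cv2.cvtColor(im[110:210,220:440],cv2.COLOR_RGB2BGR),None,fx=3.5,fy=3.5,interpolation=cv2.INTER_CUBIC))
goto(.6625,.1594,0.0676,-6.6)"
```

```text
time: 36.2
eef_pos: [0.6631, 0.1599, 0.1083]
orientation: [[0.115, 0.993, 0.002], [0.993, -0.115, 0.0], [0.001, 0.002, -1.0]]
force: [0.4, -0.2, -4.0]
grip_width: 0.0107
turn [ 0.022 -0.007  0.001] shift [-0.022 -0.023  1.622] psi now -6.59 p [0.663  0.1599 0.1081] F [ 0.3  0.3 -3.1] w 0.0107 t 36.25
```

View pics/w26.png

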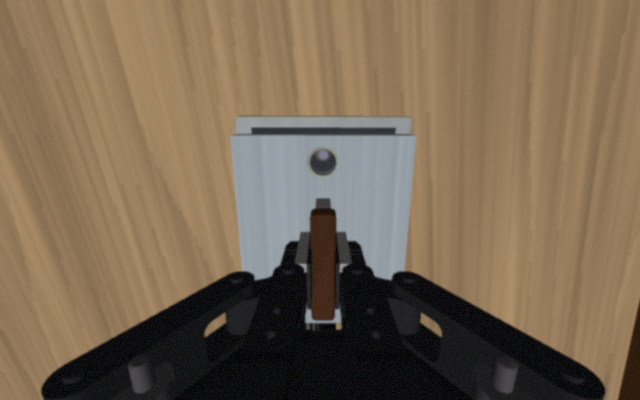

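View pics/w26z.png

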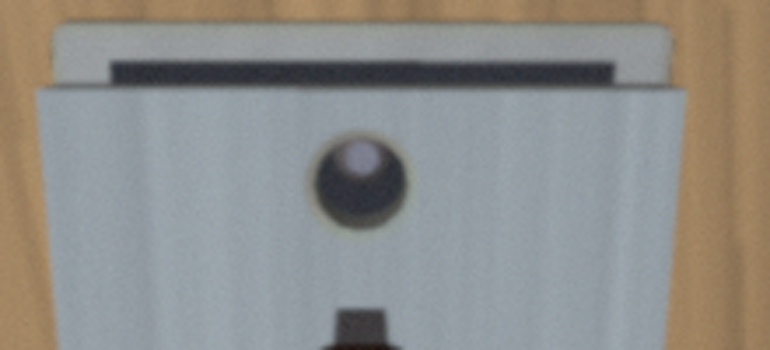

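The pin tip shows through the hole: tip (323.1,154.6), hole (323.1,161.7). Checking the offset with parallax removed.

```bash
python3 - <<'E'
from h import *
D=np.load("w26.npz"); im=D["im"];W=D["W"];K=D["K"];R=D["R"];t=D["t"]; C=-R.T@t
def ray(u,v,z):
    d=R.T@np.array([(u-K[0,2])/K[0,0],(v-K[1,2])/K[1,1],1]); return (C+d*((z-C[2])/d[2]))*1000
s=r.state(); p=np.array(s["eef_pos"])*1000; Ro=np.array(s["orientation"])
zt=np.nanmedian(W[140:155,240:300,2]); print("top z",zt)
h=ray(323.1,161.7,zt); tip=ray(323.1,154.6,.062); print(Ro.T@(h-p),Ro.T@(tip-p),"tip-hole tool",Ro.T@(tip-h))
h=ray(323.1,161.7,zt-.003); print(Ro.T@(tip-h))
E
```

```text
top z 0.09393591699672947
[45.81941991 -0.36636024 14.23721854] [45.4578545  -0.346799   46.17301586] tip-hole tool [-3.61565414e-01  1.95612386e-02  3.19357973e+01]
[1.14232066e-01 1.69724127e-02 2.89360797e+01]
```

Aligned within 0.4 mm. Lowering gently.

```bash
python3 -m pendant '[[[0,0,0],[-0.02,-0.02,0.4],1],[[0,0,0],[-0.02,-0.02,0.7],1],[[0,0,0],[-0.02,-0.02,0.95],1],[[0,0,0],[-0.02,-0.02,1.1],1],[[0,0,0],[-0.02,-0.02,1.1],1]]'
python3 -c "
from h import *
goto(.6625,.1594,0.0676,-6.6)"
```

```text
time: 36.88
eef_pos: [0.6619, 0.1594, 0.0789]
orientation: [[0.115, 0.993, -0.0], [0.993, -0.115, -0.0], [-0.0, -0.0, -1.0]]
force: [1.3, 0.8, -4.2]
grip_width: 0.0105
turn [-0.003  0.001  0.002] shift [0.004 0.024 0.453] psi now -6.59 p [0.6619 0.1594 0.0789] F [ 1.3  0.8 -4.2] w 0.0105 t 36.88
```

The pins are in the holes with no push-back (underside about 51 mm). Continuing.

```bash
python3 -m pendant '[[[0,0,0],[0,0,0.15],1],[[0,0,0],[0,0,0.3],1],[[0,0,0],[0,0,0.4],1],[[0,0,0],[0,0,0.45],1],[[0,0,0],[0,0,0.48],1],[[0,0,0],[0,0,0.48],1],[[0,0,0],[0,0,0.48],1]]'
python3 -c "
from h import *
im,d,W=grab('wrist','w27.png')
goto(.6625,.1594,0.0676,-6.6)"
```

```text
time: 37.75
eef_pos: [0.662, 0.1594, 0.0677]
orientation: [[0.115, 0.993, 0.001], [0.993, -0.115, 0.0], [0.0, 0.0, -1.0]]
force: [-0.3, 1.3, 1.5]
grip_width: 0.0105
turn [ 0.006 -0.002  0.002] shift [0.002 0.019 0.003] psi now -6.59 p [0.662  0.1594 0.0677] F [ 0.1 -0.2  2.4] w 0.0105 t 37.8
```

View pics/w27.png

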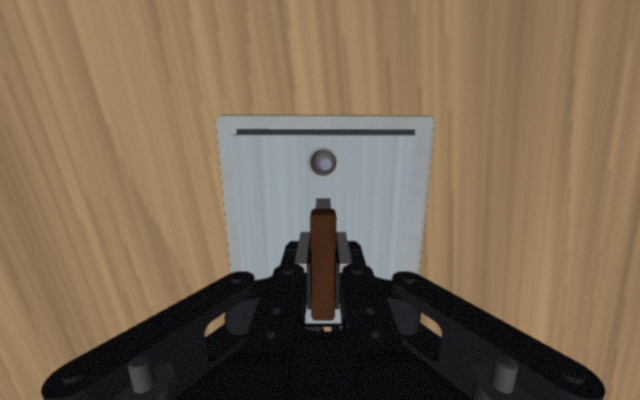

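Seated, contact +2.4 N at the expected height, pin showing in the hole (322,161). Release and retreat.

```bash
python3 -m pendant '[[[0,0,0],[0,0,0],-1],[[0,0,0],[0,0,0],-1],[[0,0,0],[0,0,0],-1],[[0,0,0],[0,0,0],-1],[[0,0,0],[0,0,0],-1]]'
python3 -m pendant '[[[0,0,0],[0,0,-2],-1],[[0,0,0],[0,0,-4],-1],[[0,0,0],[0,0,-6],-1],[[0,0,0],[-4.5,-4,-6],-1],[[0,0,0],[-4.5,-4,-6],-1],[[0,0,0],[-4.5,-4,-6],-1],[[0,0,0],[-4.5,-4,-6],-1],[[0,0,0],[-4.5,-4,-6],-1]]'
python3 -c "
from h import *
im,d,W=grab('wrist','w28.png'); K,R,t=cal('wrist'); np.savez('w28.npz',im=im,W=W,K=K,R=R,t=t)
goto(.6625,.1594,0.0676,-6.6)
p=rect(W,(60,250,330,560),(.0495,.0585)); p=p[:]; A=np.c_[p[:,:2]-p[:,:2].mean(0),np.ones(len(p))]; print(np.linalg.lstsq(A,p[:,2],rcond=None)[0])
"
```

```text
time: 38.42
eef_pos: [0.6619, 0.1593, 0.0673]
orientation: [[0.115, 0.993, -0.0], [0.993, -0.115, -0.0], [-0.0, -0.0, -1.0]]
force: [0.1, -0.1, 0.2]
grip_width: 0.0855
time: 39.42
eef_pos: [0.5503, 0.0593, 0.2176]
orientation: [[0.115, 0.993, 0.001], [0.993, -0.115, 0.0], [0.0, 0.001, -1.0]]
force: [0.0, -0.0, 0.6]
grip_width: 0.0851
turn [ 0.005 -0.002  0.006] shift [4.48  3.995 5.99 ] psi now -6.57 p [0.5504 0.0595 0.2173] F [ 1.   0.4 -0. ] w 0.0852 t 39.48
rect 7021 ((709.7611694335938, 81.4862060546875), (148.72438049316406, 258.5436096191406), 62.553314208984375) 0.05326693241659299
[-0.00220575 -0.00681214  0.05334545]
```

View pics/w28.png

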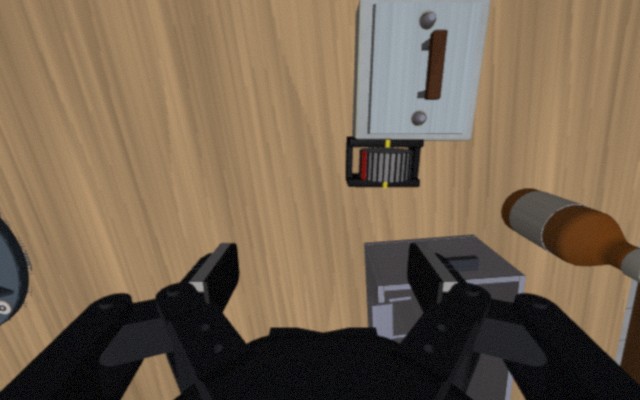

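Plate flush (top at 53.3 mm, both pins through). The wheel is at (386,164), its red mark at (364,165), pointers at (388,144) and (385,184).

```bash
python3 - <<'E'
from h import *
D=np.load("w28.npz"); im=D["im"];W=D["W"];K=D["K"];R=D["R"];t=D["t"]; C=-R.T@t
cv2.imwrite('pics/w28z.png',cv2.resize(cv2.cvtColor(im[125:200,330:440],cv2.COLOR_RGB2BGR),None,fx=6,fy=6,interpolation=cv2.INTER_CUBIC))
hsv=cv2.cvtColor(im,cv2.COLOR_RGB2HSV); sub=np.zeros((400,640),bool); sub[135:192,340:430]=1
y=sub&(hsv[...,0]>22)&(hsv[...,0]<36)&(hsv[...,1]>150)&(hsv[...,2]>120)
for c in (y&(np.mgrid[0:400,0:640][0]<165), y&(np.mgrid[0:400,0:640][0]>=165)): print("pointer",c.sum(),np.nanmean(W[c],0)*1000)
rd=sub&((hsv[...,0]<8)|(hsv[...,0]>172))&(hsv[...,1]>120); print("red",rd.sum(),np.nanmean(W[rd],0)*1000)
w=W[150:180,355:412].reshape(-1,3)*1000; w=w[w[:,2]>45]; print("wheel high",np.percentile(w,[1,50,99],axis=0))
for v in (158,164,170): print([tuple(np.round(W[v,u]*1000).astype(int)) for u in range(350,424,5)])
for u in (375,385,395): print([tuple(np.round(W[v,u]*1000).astype(int)) for v in range(138,192,3)])
E
```

```text
pointer 30 [625.20326218  91.73177084  42.61989737]
pointer 22 [618.86409407  46.02253055  45.33545436]
red 196 [595.99856303  72.36732453  52.62396149]
wheel high [[592.7717873   54.88904111  47.33403708]
 [617.05032438  71.95008705  64.53397488]
 [646.43369774  86.75589262  69.79603392]]
[(np.int64(584), np.int64(78), np.int64(29)), (np.int64(593), np.int64(73), np.int64(0)), (np.int64(594), np.int64(79), np.int64(45)), (np.int64(598), np.int64(81), np.int64(56)), (np.int64(603), np.int64(80), np.int64(59)), (np.int64(607), np.int64(81), np.int64(63)), (np.int64(612), np.int64(80), np.int64(66)), (np.int64(617), np.int64(80), np.int64(68)), (np.int64(621), np.int64(80), np.int64(70)), (np.int64(627), np.int64(79), np.int64(68)), (np.int64(632), np.int64(78), np.int64(68)), (np.int64(638), np.int64(77), np.int64(65)), (np.int64(645), np.int64(75), np.int64(58)), (np.int64(658), np.int64(70), np.int64(31)), (np.int64(674), np.int64(64), np.int64(0))]
[(np.int64(583), np.int64(71), np.int64(29)), (np.int64(592), np.int64(65), np.int64(0)), (np.int64(593), np.int64(73), np.int64(47)), 
[... 2942 characters left out ...]
.int64(90), np.int64(39)), (np.int64(643), np.int64(81), np.int64(0)), (np.int64(633), np.int64(83), np.int64(41)), (np.int64(626), np.int64(84), np.int64(70)), (np.int64(627), np.int64(81), np.int64(69)), (np.int64(627), np.int64(78), np.int64(68)), (np.int64(626), np.int64(75), np.int64(69)), (np.int64(626), np.int64(72), np.int64(70)), (np.int64(626), np.int64(69), np.int64(69)), (np.int64(626), np.int64(65), np.int64(68)), (np.int64(626), np.int64(62), np.int64(68)), (np.int64(626), np.int64(59), np.int64(69)), (np.int64(625), np.int64(56), np.int64(69)), (np.int64(632), np.int64(45), np.int64(40)), (np.int64(632), np.int64(41), np.int64(39)), (np.int64(641), np.int64(26), np.int64(-1))]
```

View pics/w28z.png

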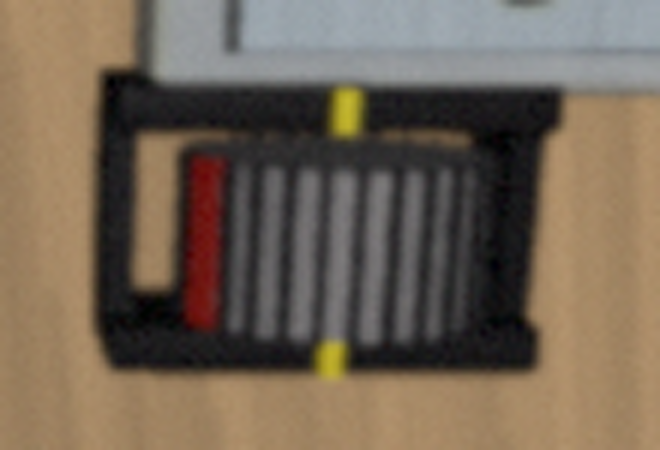

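Wheel axis is near (0.622, 0.070); the mark leans about 1.12 rad from the top. I'll shut the fingers and go above the wheel.

```bash
python3 -m pendant '[[[0,0,0],[0,0,0],1],[[0,0,0],[0,0,0],1],[[0,0,0],[0,0,0],1],[[0,0,0],[0,0,0],1],[[0,0,0],[0,0,0],1],[[0,0,0],[0,0,0],1]]' 40
python3 -c "
from h import *
goto(.6120,.0711,0.09,-6.6)"
```

```text
time: 40.22
eef_pos: [0.5496, 0.059, 0.2173]
orientation: [[0.115, 0.993, 0.0], [0.993, -0.115, -0.0], [-0.0, 0.0, -1.0]]
force: [-0.3, 0.2, 0.2]
grip_width: -0.0001
turn [0.    0.001 0.002] shift [0.766 2.424 5.093] psi now -6.59 p [0.5496 0.059  0.2173] F [-0.3  0.2  0.2] w -0.0001 t 40.23
```

```bash
python3 -m pendant '[[[0,0,0],[0.77,2.42,1],1],[[0,0,0],[0.77,2.42,3],1],[[0,0,0],[0.77,2.42,4.5],1],[[0,0,0],[0.77,2.42,5.1],1],[[0,0,0],[0.77,2.42,5.1],1],[[0,0,0],[0.77,2.42,5.1],1],[[0,0,0],[0.77,2.42,5.1],1]]'
python3 -c "
from h import *
im,d,W=grab('wrist','w29.png')
goto(.6120,.0711,0.068,-6.6)"
```

```text
time: 41.1
eef_pos: [0.6128, 0.0713, 0.0915]
orientation: [[0.115, 0.993, 0.003], [0.993, -0.115, 0.0], [0.001, 0.003, -1.0]]
force: [-0.1, -0.6, 0.7]
grip_width: 0.0
turn [ 0.026 -0.005  0.001] shift [-0.01  -0.027  0.93 ] psi now -6.59 p [0.6127 0.0713 0.0912] F [ 0.2 -0.6 -0.4] w -0.0001 t 41.15
```

View pics/w29.png

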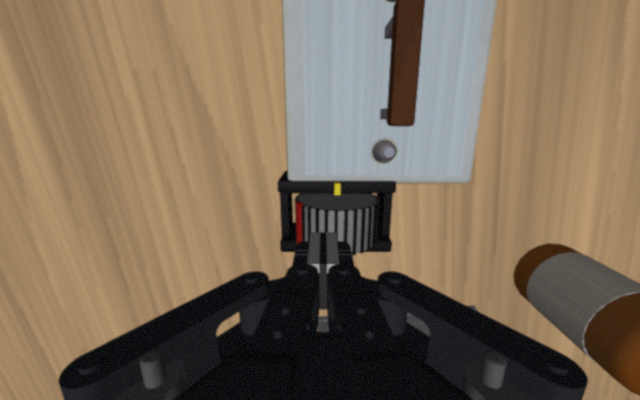

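Shut fingertips (324,250) stand just robot-side of the wheel top (338,225). Descend and make a first stroke of 18 mm.

```bash
python3 -m pendant '[[[0,0,0],[0,0,0.5],1],[[0,0,0],[0,0,0.9],1],[[0,0,0],[0,0,0.93],1],[[0,0,0],[0,0,0.93],1],[[0,0,0],[0,0,0.93],1]]'
python3 -m pendant '[[[0,0,0],[0,0.1,0],1],[[0,0,0],[0,0.2,0],1],[[0,0,0],[0,0.3,0],1],[[0,0,0],[0,0.4,0],1],[[0,0,0],[0,0.4,0],1]]'
python3 -c "
from h import *
goto(.6317,.069,0.068,-6.6)"
```

```text
time: 41.78
eef_pos: [0.6125, 0.0712, 0.0682]
orientation: [[0.115, 0.993, 0.002], [0.993, -0.115, 0.0], [0.0, 0.002, -1.0]]
force: [-4.2, 0.4, 19.6]
grip_width: -0.0004
time: 42.4
eef_pos: [0.6241, 0.0698, 0.0688]
orientation: [[0.115, 0.993, 0.005], [0.993, -0.115, -0.0], [0.0, 0.005, -1.0]]
force: [-0.9, -2.1, 19.1]
grip_width: 0.0001
turn [ 0.062 -0.004 -0.002] shift [0.001 0.306 0.033] psi now -6.61 p [0.6241 0.0698 0.0688] F [-0.9 -2.1 19.1] w 0.0001 t 42.4
```

```bash
python3 -m pendant '[[[0,0,0],[0,0.05,-0.04],1],[[0,0,0],[0,0.15,-0.04],1],[[0,0,0],[0,0.25,-0.03],1],[[0,0,0],[0,0.25,-0.03],1]]'
python3 -m pendant '[[[0,0,0],[0,0,-1],1],[[0,0,0],[0,0,-3],1],[[0,0,0],[-3,-3,-5],1],[[0,0,0],[-3,-3,-5.5],1],[[0,0,0],[-3,-3,-5.5],1],[[0,0,0],[-3,-3,-5.5],1],[[0,0,0],[-3,-3,-5.5],1]]'
cat >> h.py <<'E'
def mark(name):
    im,d,W=grab('wrist',name)
    c=proj('wrist',np.array([.6217,.070,.06]))[0].astype(int); u,v=c; sub=np.zeros((400,640),bool); sub[max(0,v-40):v+40,u-55:u+55]=1
    hsv=cv2.cvtColor(im,cv2.COLOR_RGB2HSV)
    rd=sub&((hsv[...,0]<8)|(hsv[...,0]>172))&(hsv[...,1]>120)&(W[...,2]>.03)
    p=W[rd]; 
    th=np.arctan2((.6217-p[:,0])*.9934+(p[:,1]-.070)*.115,p[:,2]-.040); print("red px",rd.sum(),"mean",np.nanmean(p,0)*1000,"lean rad mean/min/max",th.mean(),np.percentile(th,[3,97]))
    z=cv2.resize(cv2.cvtColor(im[max(0,v-45):v+45,u-65:u+65],cv2.COLOR_RGB2BGR),None,fx=5,fy=5,interpolation=cv2.INTER_CUBIC); cv2.imwrite("pics/z"+name,z)
    y=sub&(hsv[...,0]>22)&(hsv[...,0]<36)&(hsv[...,1]>140)&(hsv[...,2]>110)&(W[...,2]>.04)&(W[...,2]<.05)
    for s in (W[...,1]>.07,W[...,1]<.07): print("pointer",(y&s).sum(),np.nanmean(W[y&s],0)*1000)
    goto(.6120,.0711,.0695,-6.6)
E
python3 -c "
from h import *
mark('m1.png')"
```

```text
time: 42.9
eef_pos: [0.6298, 0.0692, 0.0687]
orientation: [[0.115, 0.993, 0.004], [0.993, -0.115, -0.0], [0.0, 0.004, -1.0]]
force: [0.6, -1.6, 13.6]
grip_width: -0.0002
time: 43.78
eef_pos: [0.5452, 0.004, 0.2034]
orientation: [[0.114, 0.993, -0.002], [0.993, -0.114, -0.0], [-0.0, -0.002, -1.0]]
force: [-0.1, -0.6, 0.7]
grip_width: 0.0001
red px 249 mean [607.84164519  71.84186877  65.034109  ] lean rad mean/min/max 0.5306932677907886 [0.39049621 0.63782823]
pointer 40 [624.13920559  92.02537219  44.94892091]
pointer 36 [618.85743687  47.18639387  45.307068  ]
turn [-0.023  0.003  0.011] shift [2.972 2.364 5.351] psi now -6.55 p [0.5451 0.004  0.2034] F [-0.1  0.3  0.2] w 0.0001 t 43.83
```

View pics/zm1.png

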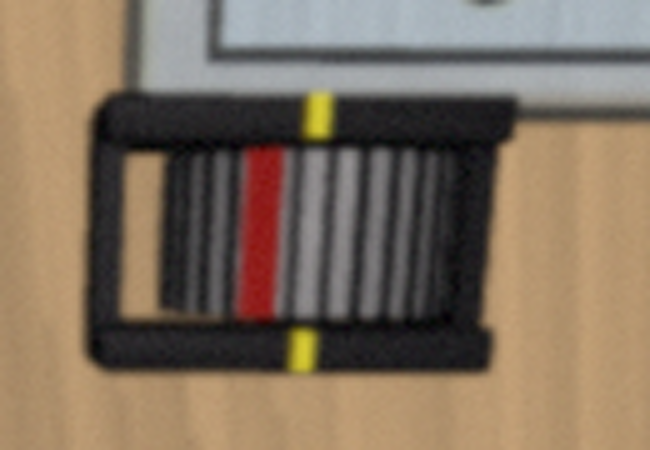

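Rolled 0.59 rad without slip; about 0.53 rad (15.4 mm) remains. Second stroke.

```bash
python3 -m pendant '[[[0,0,0],[2.97,2.46,2],1],[[0,0,0],[2.97,2.46,4],1],[[0,0,0],[2.97,2.46,4.5],1],[[0,0,0],[2.97,2.46,4.5],1],[[0,0,0],[2.97,2.46,5],1],[[0,0,0],[2.97,2.46,5.3],1],[[0,0,0],[2.97,2.46,5.3],1],[[0,0,0],[2.97,2.46,5.3],1]]'
python3 -c "
from h import *
goto(.6145,.0708,.0692,-6.6)"
```

```text
time: 44.82
eef_pos: [0.6149, 0.07, 0.0731]
orientation: [[0.115, 0.993, 0.001], [0.993, -0.115, 0.0], [0.0, 0.001, -1.0]]
force: [0.5, 0.6, -0.8]
grip_width: -0.0001
turn [ 0.013 -0.002 -0.002] shift [ 0.032 -0.018  0.156] psi now -6.61 p [0.6149 0.07   0.0731] F [ 0.5  0.6 -0.8] w -0.0001 t 44.83
```

```bash
python3 -m pendant '[[[0,0,0],[0,0,0.1],1],[[0,0,0],[0,0,0.15],1],[[0,0,0],[0,0,0.15],1],[[0,0,0],[0,0,0.15],1]]'
python3 -c "
from h import *
goto(.6145,.0708,.0692,-6.6)"
```

```text
time: 45.32
eef_pos: [0.6148, 0.0701, 0.0689]
orientation: [[0.115, 0.993, 0.001], [0.993, -0.115, -0.0], [-0.0, 0.001, -1.0]]
force: [0.3, -0.6, 4.5]
grip_width: -0.0002
turn [0.007 0.001 0.001] shift [ 0.026 -0.015 -0.011] psi now -6.6 p [0.6148 0.0701 0.0689] F [ 0.3 -0.6  4.5] w -0.0002 t 45.33
```

```bash
python3 -m pendant '[[[0,0,0],[0,0.12,0.01],1],[[0,0,0],[0,0.25,0.01],1],[[0,0,0],[0,0.38,0.01],1],[[0,0,0],[0,0.5,0.01],1],[[0,0,0],[0,0.58,0.01],1],[[0,0,0],[0,0.58,0.01],1],[[0,0,0],[0,0.58,0.01],1]]'
python3 -m pendant '[[[0,0,0],[0,0,-1],1],[[0,0,0],[0,0,-3],1],[[0,0,0],[-3,-3,-5],1],[[0,0,0],[-3,-3,-5.5],1],[[0,0,0],[-3,-3,-5.5],1],[[0,0,0],[-3,-3,-5.5],1],[[0,0,0],[-3,-3,-5.5],1],[[0,0,0],[-3,-3,-5.5],1]]'
python3 -c "
from h import *
mark('m2.png')"
```

```text
time: 46.2
eef_pos: [0.6298, 0.0684, 0.0689]
orientation: [[0.115, 0.993, 0.002], [0.993, -0.115, -0.0], [-0.0, 0.002, -1.0]]
force: [0.1, -0.5, 6.2]
grip_width: -0.0003
time: 47.2
eef_pos: [0.546, 0.0031, 0.2047]
orientation: [[0.114, 0.993, -0.002], [0.993, -0.114, -0.0], [-0.0, -0.002, -1.0]]
force: [0.7, -0.3, 0.1]
grip_width: 0.0001
red px 251 mean [622.81545362  69.70141166  67.61074884] lean rad mean/min/max -0.11060104232989497 [-1.89741527  0.08158842]
pointer 37 [624.22090955  91.75504906  44.81072745]
pointer 32 [618.82192325  47.13117171  44.90771739]
turn [-0.018  0.003  0.01 ] shift [3.006 2.322 5.408] psi now -6.55 p [0.546  0.0031 0.2048] F [ 0.9  0.4 -1.5] w -0.0001 t 47.25
```

View pics/zm2.png

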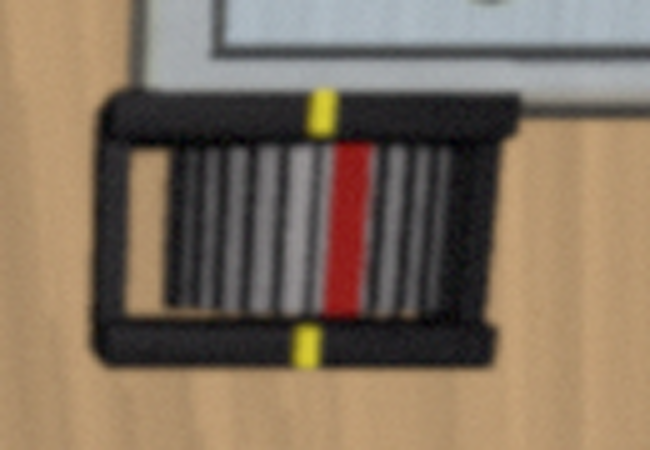

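The mark is close to top, but the camera sits to one side. I'll move it straight above for a parallax-free check.

```bash
python3 -m pendant '[[[0,0,0],[0,2.72,0],1],[[0,0,0],[0,2.72,0],1],[[0,0,0],[0,2.72,0],1],[[0,0,0],[0,2.72,0],1],[[0,0,0],[0,2.72,0],1]]'
python3 -c "
from h import *
mark('m3.png')
im=cv2.imread('pics/m3.png'); hsv=cv2.cvtColor(im,cv2.COLOR_BGR2HSV)
K,R,t=cal('wrist'); C=-R.T@t; print('cam',C)
c=proj('wrist',np.array([.6217,.070,.06]))[0].astype(int); u0,v0=c
sub=np.zeros((400,640),bool); sub[v0-40:v0+40,u0-30:u0+30]=1
rd=sub&((hsv[...,0]<8)|(hsv[...,0]>172))&(hsv[...,1]>120)&(hsv[...,2]>60); v,u=np.nonzero(rd)
def ray(u,v,z):
    d=R.T@np.array([(u-K[0,2])/K[0,0],(v-K[1,2])/K[1,1],1]); return (C+d*((z-C[2])/d[2]))*1000
m=ray(u.mean(),v.mean(),.069); print('red px',len(u),u.mean(),v.mean(),m)
y=sub&(hsv[...,0]>22)&(hsv[...,0]<36)&(hsv[...,1]>140)&(hsv[...,2]>110); vy,uy=np.nonzero(y); P=[]
for k in (vy<v.mean(),vy>v.mean()): P.append(ray(uy[k].mean(),vy[k].mean(),.046)); print('ptr',k.sum(),uy[k].mean(),vy[k].mean(),P[-1])
f=(m[1]-P[1][1])/(P[0][1]-P[1][1]); xm=P[1][0]+f*(P[0][0]-P[1][0]); print('mark ahead of pointer line mm',m[0]-xm,'rad past top',np.arcsin((m[0]-xm)/29))
"
```

```text
time: 47.88
eef_pos: [0.6127, -0.005, 0.2064]
orientation: [[0.115, 0.993, 0.0], [0.993, -0.115, -0.0], [-0.0, 0.0, -1.0]]
force: [0.0, -0.7, -0.2]
grip_width: -0.0001
red px 216 mean [622.63654981  69.85302454  67.98153589] lean rad mean/min/max -0.05713023446059208 [-0.14558693  0.05562816]
pointer 30 [624.14218294  91.68179407  45.16408439]
pointer 34 [619.09437427  46.60643415  45.22873815]
turn [ 0.007 -0.     0.004] shift [ 3.023 -0.387  5.476] psi now -6.58 p [ 0.6129 -0.0051  0.2064] F [-1.2 -0.4  0.6] w -0.0001 t 47.92
cam [0.62039385 0.06511973 0.34839499]
red px 218 324.5963302752294 109.96788990825688 [622.64204051  69.37014497  69.        ]
ptr 39 324.0 87.2051282051282 [624.65297356  91.31942569  46.        ]
ptr 40 324.0 133.5 [619.60535013  46.5539695   46.        ]
mark ahead of pointer line mm 0.4640043917905814 rad past top 0.016000834205764744
```

View pics/zm3.png

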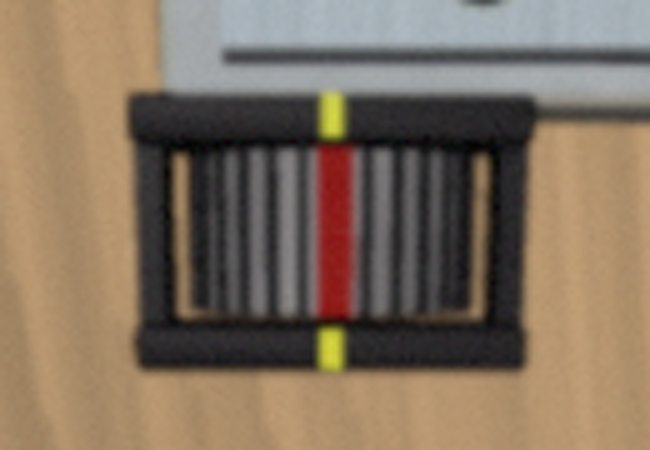

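The mark stands between the pointers (0.016 rad off). Final check of cups and plate before handing in.

```bash
python3 -m pendant '[[[0,0,0],[0,-5,-3],1],[[0,0,0],[0,-5,-3],1],[[0,0,0],[-7,-5,-3],1],[[0,0,0],[-7,-5,-3],1],[[0,0,0],[-7,-5,-3],1],[[0,0,0],[-7,-5,-3],1],[[0,0,0],[-7,-5,-3],1],[[0,0,0],[-7,-5,-3],1]]'
python3 -c "
from h import *
im,d,W=grab('wrist','f1.png')
for n in ['blue','red','green','yellow']: handle(im,W,n,(.1,.16))
im,d,W=grab('scene'); cv2.imwrite('pics/f2.png',cv2.resize(cv2.cvtColor(im[140:290,130:480],cv2.COLOR_RGB2BGR),None,fx=2.2,fy=2.2,interpolation=cv2.INTER_CUBIC))
goto(0,0,0,0)"
```

```text
time: 48.92
eef_pos: [0.4692, -0.1637, 0.2809]
orientation: [[0.113, 0.994, 0.0], [0.994, -0.113, 0.0], [0.0, 0.0, -1.0]]
force: [-0.0, 1.0, 0.1]
grip_width: -0.0003
blue px 884 [479  60  20  55] ctr [634.1 -86.3] mean [633.1 -86.3] size [47.2 13.1] ztop 141.3 psi(cup x yaw) -1.6
red px 746 [475 135  19  49] ctr [ 632.8 -153.5] mean [ 631.8 -153.4] size [47.9 13.2] ztop 141.1 psi(cup x yaw) -1.2
green px 484 [473 199  15  43] ctr [ 630.5 -219.2] mean [ 629.7 -219.3] size [46.6 11.6] ztop 141.3 psi(cup x yaw) -1.9
yellow px 231 [477 256  10  34] ctr [ 634.6 -282.6] mean [ 634.5 -281.7] size [42.9 10. ] ztop 139.4 psi(cup x yaw) -3.7
turn [-1.000e-03 -1.000e-03 -1.298e+00] shift [  4.381 -19.393  11.234] psi now -6.49 p [ 0.4694 -0.1636  0.2808] F [-0.7 -0.2  0.3] w 0.0002 t 49.02
```

View pics/f1.png

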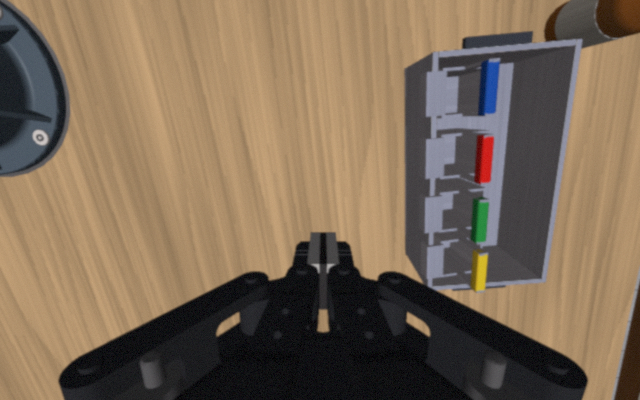

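View pics/f2.png

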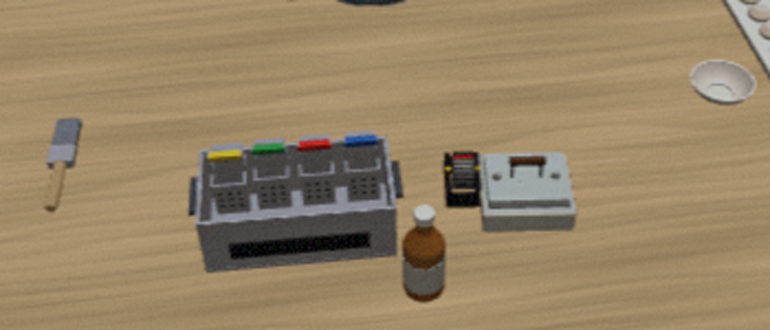

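Everything is in place, but yellow hangs about 2 mm lower, so I'll check its hook before handing in.

```bash
python3 - <<'E'
from h import *
im,d,W=grab('wrist')
p=W[30:300,400:480].reshape(-1,3)
for n,y in [("blue",-.0865),("red",-.1535),("green",-.2193),("yellow",-.2825)]:
    q=p[(abs(p[:,1]-y)<.016)&(p[:,2]>.098)&(p[:,2]<.118)&(p[:,0]<.612)]
    rim=.0303*y+.5984
    a=np.polyfit(q[:,0],q[:,2],1); print(n,len(q),"x rel rim mm",np.round((np.percentile(q[:,0],[2,98])-rim)*1000,1),"z at rim",np.round((a[0]*rim+a[1])*1000,1),"tilt deg",np.degrees(np.arctan(-a[0])))
E
```

```text
blue 772 x rel rim mm [-11.6   9.8] z at rim 107.8 tilt deg -6.65435250236366
red 643 x rel rim mm [-11.1  10.4] z at rim 107.8 tilt deg -5.343081623983154
green 548 x rel rim mm [-11.   10.2] z at rim 107.8 tilt deg -6.351272157033993
yellow 476 x rel rim mm [-8.  13.7] z at rim 107.2 tilt deg -4.999225301797663
```

All four downturned edges are outside the rim, yellow's included (8 mm out, against a 3 mm half wall). Handing in.

```bash
python3 -c "
from station import r
print(r.finish_job()); print(r.state()['time'])"
```

```text
the job is handed in; nothing more can be done
None
the job is handed in; nothing more can be done
```

The warming station is set up and the job is handed in, at about 49 s on the robot's clock. All four cups were there. I hung them first, then fitted the mould half, and rolled the wheel last.

- **Cups:** my last checks showed all four hanging inside the tank by their lips, with the downturned edges outside the rim. Yellow sits about 2 mm lower than the others and 3 mm further in, but it is still hooked. My rough fit of each lip's tilt gave an implausible sign, so I relied on the lip and handle positions instead.
- **Mould half:** it rests on the base with both pins through the holes. Its top measured 53.3 mm, against 54 mm expected for flush.
- **Heat wheel:** two strokes brought the red mark between the yellow pointers, about 0.02 rad past the top as seen from straight above. The first stroke pressed with about 19 N on the fingertips, more than the few newtons intended; the second used about 6 N.
- **Bystanders:** I did not touch the bottle, bowl or brush. All three appear undisturbed in the last scene picture.

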